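# Square up the filings box and hold its sprung lid at the index clip

### The job

The jeweller's filings box stands askew on the bench: with its lid shut, push it square and flush into the corner of the two wooden battens so that it cannot skid. Then lift its self-closing lid by the bow handle up to the index clip on the box's quadrant, not clearly past it and without shifting the clip, and finish holding the lid still at that angle so that I can reach in underneath, the box still snug in its corner. Leave the bowl, the bottle and the hammer alone.

Things in the scene. Friction and masses are not known exactly. Their poses are not given: they have to be found in the camera images.
- corner: Two dark hardwood battens fixed to the bench as a right-angled corner stop, 22 mm thick, 25 mm high. Origin: the inner corner at bench level. The far batten's inner face is this frame's plane x = 0 and runs 310 mm from the corner to -y; the left batten's is the plane y = 0 and runs 190 mm to -x. The box belongs at x < 0, y < 0. Yaw within 0.15 rad.
- filings_box: Loose grey sheet-metal box, 200 (x) by 270 (y), walls 125 mm high, 1.75 kg with lid; slides with 7 to 15 N (up to 20 N to square it on a batten), not tipped by a push. Front (-x) wall: two flat closed hand ports. Origin under its centre; x to the back (hinges), y left (quadrant). Home: origin at (-0.100, -0.135, 0) of corner, same yaw. Starts 25 to 75 mm short, turned up to 0.2 rad.
- box_corner (a point): The box's back left bottom corner (100 mm behind and 135 mm left of its origin), axes as the box. It lies in the inner corner of the battens when the box is home.
- hinge_line (a point): Middle of the lid's hinge axis, in the box's frame at (0.096, 0, 0.131); the axis runs along the box's y. Axes as the box.
- bow_handle: Steel bow handle on the lid 34 mm behind its front edge: round bar 9 mm thick, 100 mm long along the box's y, a leg at each end, 30 mm free below. Origin: middle of the bar, at lid angle a at (0.096 - 0.162 cos a + 0.040 sin a, 0, 0.131 + 0.162 sin a + 0.040 cos a) of the box's frame. Axes as the lid. The round bar may turn between the fingers.
- lid (a joint): Lid angle, rad: 0 shut, growing as its front edge rises, up to 1.25. Lid 200 by 270 mm, 10 mm thick, aluminium frame and clear window, flush with the walls but for a small pin on its left edge; its top is 136 mm above the bench when shut. Springs pull it shut: lifting and holding takes 2 to 6 N at the handle; let go, it falls shut.
- clip (a joint): Angle of the dark steel index clip on the quadrant, rad, counted as lid (0 level, growing upward about the same hinge axis), 0.40 to 0.75; it stays where it is unless forced. The lid is at the mark when lid equals clip.
- clip_tip (a point): Outer tip of the index clip, 138 mm from the hinge axis. The quadrant is an upright aluminium plate 3 mm thick, an arc of 115 mm radius about the hinge axis, up to 110 mm above the lid, outside the box's left wall. At the mark the clip's finger is in line with the pin on the lid's left edge. x runs along the finger to the hinge, parallel to the lid at the mark.
- bowl: Bystander: open plastic bowl, 140 mm across, 55 mm high, right of the box. Origin under its centre.
- wash_bottle: Bystander: standing white bottle, 60 mm across, 150 mm high, left of the battens. Origin under its centre.
- hammer: Bystander: small hammer lying on the bench, about 220 mm long, right of and nearer than the bowl. Origin about its middle.

How it is judged:
On the way:
1. the box stands square and flush in the corner of the battens, its lid shut (x of box_corner in the frame of corner above -0.004 m and y of box_corner in the frame of corner above -0.004 m and z of box_corner in the frame of corner below 0.004 m and angle between the y axis of filings_box and the y axis of corner, either way round below 0.02 rad and value of joint lid below 0.06 rad), for 0.2 s.
At the end, for the whole second after the job is handed in: The fingers on the bow handle hold the lid still within 0.07 rad of the index clip; the box stands on the bench (tilt under 0.04 rad) within 6 mm of both battens, square to 0.03 rad (within 4 mm and 0.02 rad, lid shut, before the lift) (angle between the x axis of bow_handle and the x axis of clip_tip, either way round below 0.07 rad and value of joint lid above 0.3 rad and velocity of joint lid between -0.05 and 0.05 rad/s and contact force between the fingers and bow_handle above 1 N and x of box_corner in the frame of corner above -0.006 m and y of box_corner in the frame of corner above -0.006 m and z of box_corner in the frame of corner below 0.005 m and angle between the y axis of filings_box and the y axis of corner, either way round below 0.03 rad and angle between filings_box's own z axis and vertical below 0.04 rad); the arm keeps its last pose, push and grip.
It fails at once if the lid is opened clearly past the clip (about 0.15 rad) (z of bow_handle in the frame of clip_tip above 0.064 m).
It fails at once if the index clip is shifted (velocity of joint clip above 0.1 rad/s or velocity of joint clip below -0.1 rad/s).
It fails at once if the box is tipped up (angle between filings_box's own z axis and vertical above 0.12 rad).
It fails at once if the bowl, the bottle or the hammer is pushed away or knocked over (distance of any of bowl, wash_bottle, hammer from where it was at the start of the episode above 0.025 m).
It also fails if it takes over 61 s, if anything falls off the work surface, if the arm or the gripper's body presses on something with over 40 N, if the wrist force passes 120 N, or if a joint passes its speed limit or range.

### The arm

A 7-joint arm with a two-finger parallel gripper is mounted at the origin on the work surface. World frame = base frame: x ahead of the robot, y to its left, z up, the work surface at z = 0. Lengths are in m, angles in rad, forces in N, time in s.
With the tool pointing down it reaches from about 0.4 to 0.85 m from the base axis. Payload 10.4 kg.
Tool frame: the origin (TCP) lies between the finger pads; the fingertips stand 17 mm ahead of it and the grasp point (between the pads) lies 2 mm behind it; z points along the fingers, y is the direction in which the jaws open and shut (so a half turn about z gives the same grasp; the last joint's range is limited). The gripper opens to 85 mm and grips with 20 to 120 N. Pads are 22 mm wide; open, the fingers measure 114 mm over their backs; the gripper's body (76 mm by 85 mm) begins 54 mm behind the grasp point. The pads swing forward as they close: fully open they stand 13 mm farther back than shut.
Start: joints at [-1.224, 0.332, -0.065, 1.46, 0.022, 1.35, -0.088], TCP at [0.226, 0.583, 0.218] pointing down, gripper open.
Joint ranges: [-2.6, 2.6], [-0.5, 2.12], [-1.47, 1.34], [0.16, 2.42], [-1.27, 4.41], [0.06, 2.06], [-2.6, 2.6]. Speed limits (rad/s): [2.22, 2.22, 2.79, 2.79, 3.14, 3.14, 3.14].

### API

Orientations are given as a unit quaternion [x, y, z, w].
In Python, from workcell import manip gives the robot as it stands.
- The arm moves only by the tool jog_arm, never from a script. Its argument "steps" is one flat list of numbers, 5 for each row, row after row: the finger opening in m, from 0 to 0.0854, then the shift along the tool's x, y, z in m, then the turn about the tool's z in rad. In form: [gripper, x, y, z, twist, gripper, x, y, z, twist, ...]. A call has exactly 10 rows; each row is the pose to reach, as a shift and turn from the pose commanded when the call began, along the tool's axes at that moment; what a row does not reach only later rows make up. A row lasts 1/10 s, in which the tool goes at most 50 mm and 8.59 degrees, less where a joint would pass 70% of its speed; a pose out of reach is approached as far as the arm can. A call with a gripper value outside its range is refused whole. The fingers move at their own pace and stop on an object; "grip_force" is the grip in N (left out, the last holds). Time passes only in rows, so rows that repeat a pose let the fingers close, or fill a call up. It gives the time, the measured TCP pose, the force and the opening at its end, in the units of the state.
- manip.get_obs(): the state, without advancing time (a new reading comes with each control period).
- manip.camera(name): name is "scene" or "top" or "wrist"; returns (picture, depth): 420x560x3 uint8, red, green, blue; 420x560 float32, m along the optical axis (not along the pixel's ray), 0 where there is no reading.
- manip.calibration(name): a dict with "mtx" (3x3 intrinsics, pixels), "k1" (the pictures are not rectified: a ray, as slopes to the right and down, at radius r is drawn at 1 + k1 r^2 times it, then the intrinsics apply), "world_to_cam" (4x4, takes a point from world to camera coordinates). Camera axes: x right, y down, z forward; pixel columns grow to the right and rows downward; lengths in m; the calibration is good to about 2 mm. A picture is of the moment at which its call begins: read the wrist's pose just before it. calibration takes no time and is no camera call; for the wrist camera it gives the pose at the moment of the call.
- manip.hand_in(): hands the job in, once; it reports no verdict.
The state is a dict: "clock": time; "joint_pos": joint angles; "joint_velocities": joint speeds; "tau": joint torques, N m; "position": TCP position; "ee_rot": TCP orientation; "ft_force": force on the tool from outside, world axes, zero at the start; "torque": the same for the moment, N m; "grip_width": opening from 0.0 (shut) to 1.0 (fully open).
Only numpy, scipy, OpenCV 4.12 (cv2) and the standard library are available. Lean on these libraries where they do the work, as an engineer would, in place of code of your own. Each camera call takes 0.05 s, during which the arm holds its last target.

## Working session

There is one attempt and no reset: what is moved stays moved. The work goes in short steps, Python scripts to look and compute and a tool call to move; the robot and the scene stay as the last step left them, time stands still between calls to the robot, and variables do not carry over. Pictures are saved under pics/ and viewed, and the job is handed in when it is done.

Besides the shell and the picture viewer there is one more tool, called after "Request:" as name(argument=value, ...), one argument or row to a line, values as JSON. jog_arm: Moves the arm, as the interface text tells. Its arguments: {"type":"object","properties":{"steps":{"type":"array"},"grip_force":{"type":"number"}},"required":["steps"]}

```bash
ls; mkdir -p pics
cat > h.py <<'E'
import numpy as np,cv2
from workcell import manip
from scipy.spatial.transform import Rotation as R
def snap(name,tag):
    cal=manip.calibration(name); p,d=manip.camera(name)
    cv2.imwrite(f'pics/{tag}.png',p[:,:,::-1]); np.savez(f'pics/{tag}.npz',p=p,d=d,mtx=cal['mtx'],k1=cal['k1'],w2c=cal['world_to_cam'])
def load(tag): return np.load(f'pics/{tag}.npz')
def rays(z,u,v):
    m=z['mtx'];k=float(z['k1'])
    pts=np.stack([np.atleast_1d(u),np.atleast_1d(v)],-1).astype(float).reshape(-1,1,2)
    return cv2.undistortPoints(pts,m,np.array([k,0,0,0,0.]),criteria=(3,40,1e-10)).reshape(-1,2) if hasattr(cv2,'x') else cv2.undistortPoints(pts,m,np.array([k,0,0,0.])).reshape(-1,2)
def p3(z,u,v,d=None):
    r=rays(z,u,v)
    if d is None: d=z['d'][np.round(np.atleast_1d(v)).astype(int),np.round(np.atleast_1d(u)).astype(int)]
    c=np.c_[r*np.array(d)[:,None],d]
    T=np.linalg.inv(z['w2c']); return c@T[:3,:3].T+T[:3,3]
def onz(z,u,v,h):
    r=rays(z,u,v); T=np.linalg.inv(z['w2c']); dr=np.c_[r,np.ones(len(r))]@T[:3,:3].T; o=T[:3,3]
    s=(h-o[2])/dr[:,2]; return o+dr*s[:,None]
def proj(z,P):
    P=np.atleast_2d(P);c=P@z['w2c'][:3,:3].T+z['w2c'][:3,3]; x=c[:,:2]/c[:,2:]; r2=(x**2).sum(1,keepdims=True)
    x=x*(1+float(z['k1'])*r2); return x@z['mtx'][:2,:2].T+z['mtx'][:2,2]
def cloud(z):
    v,u=np.mgrid[0:420,0:560]; P=p3(z,u.ravel(),v.ravel(),z['d'].ravel()); return P.reshape(420,560,3)
E
python3 - <<'E'
from h import *
snap('top','top0');snap('scene','scene0')
for n in('top0','scene0'):
    z=load(n);print(z['mtx'],z['k1'],np.linalg.inv(z['w2c'])[:3])
o=manip.get_obs();print(o)
E
```

```text
pics
[[406.06649845   0.         276.45554589]
 [  0.         406.06649845 208.98472024]
 [  0.           0.           1.        ]] 0.015234693070222011 [[-0.02207487 -0.99180943  0.12580443  0.3775482 ]
 [-0.99968864  0.02043372 -0.01432094  0.01295977]
 [ 0.01163299 -0.12608139 -0.99195169  1.42837423]]
[[530.03183623   0.         277.87392412]
 [  0.         530.03183623 214.00101701]
 [  0.           0.           1.        ]] -0.11140031082476408 [[ 0.83874896  0.29238631 -0.45935871  1.32128796]
 [ 0.54422451 -0.47784268  0.68955497 -1.12515388]
 [-0.01788476 -0.82835779 -0.55991385  1.02797093]]
{'clock': 0.1, 'joint_pos': array([-1.22360272,  0.33283704, -0.0646896 ,  1.46086275,  0.02159507,
        1.34991753, -0.08848994]), 'joint_velocities': array([ 0.00030225, -0.00331027, -0.00058365, -0.00108095, -0.00096075,
       -0.00028008,  0.00017316]), 'tau': array([ 1.83646857e-04, -6.26738477e+01,  4.84714773e-02, -3.92435467e+01,
        1.63130328e-02,  6.87653126e-03,  1.88488542e-06]), 'position': array([0.22576655, 0.58240885, 0.21697519]), 'ee_rot': array([ 1.83835978e-01,  9.82956709e-01, -6.58205293e-04, -9.30542270e-05]), 'ft_force': array([ 0.19997195, -0.29673826,  0.33719961]), 'torque': array([-0.01678437, -0.00840687,  0.00473077]), 'grip_width': 1.0000541906611011}
```

View pics/top0.png

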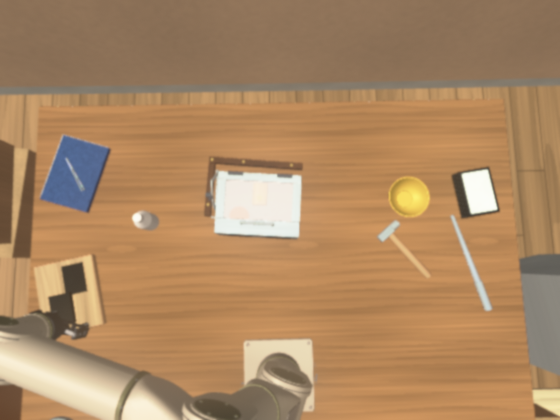

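View pics/scene0.png

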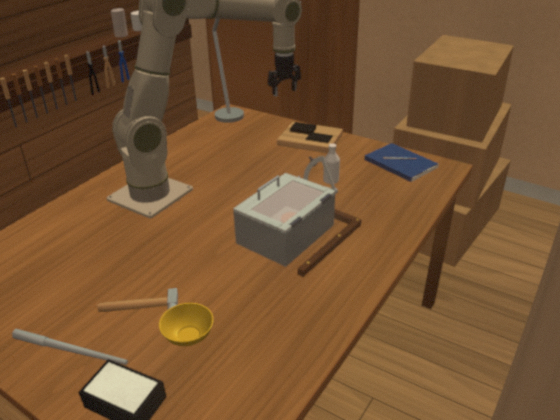

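The top view shows the battens' corner at about (213,160), the box at about (258,205) with its handle at (257,223), the bottle at (143,219), the bowl at (409,197) and the hammer at (405,245). Next I'll measure these.

Run:
```python
from h import *
z=load('top0');p=z['p'][:,:,::-1]
c=p[145:250,195:315];cv2.imwrite('pics/crop0.png',cv2.resize(c,None,fx=6.5,fy=5.6*6.5/6.5,interpolation=cv2.INTER_CUBIC)[:600])
z2=load('scene0');c=z2['p'][160:280,220:370,::-1];cv2.imwrite('pics/crop1.png',cv2.resize(c,None,fx=5,fy=5,interpolation=cv2.INTER_CUBIC))
C=cloud(z)
for (u,v) in [(240,165),(280,166),(258,205),(258,223),(230,200),(300,200),(209,190),(350,200),(143,219),(409,197)]: print(u,v,C[v,u].round(4))
```

```text
240 165 [0.7202 0.1196 0.0014]
280 166 [ 0.7086 -0.0232  0.0235]
258 205 [0.5561 0.0534 0.132 ]
258 223 [0.4935 0.0528 0.1796]
230 200 [0.5745 0.1435 0.1303]
300 200 [ 0.5691 -0.0822  0.1356]
209 190 [0.6266 0.2264 0.0291]
350 200 [ 0.5846 -0.269   0.0065]
143 219 [0.5196 0.4237 0.1225]
409 197 [ 0.5915 -0.4801  0.0038]
```

View pics/crop0.png

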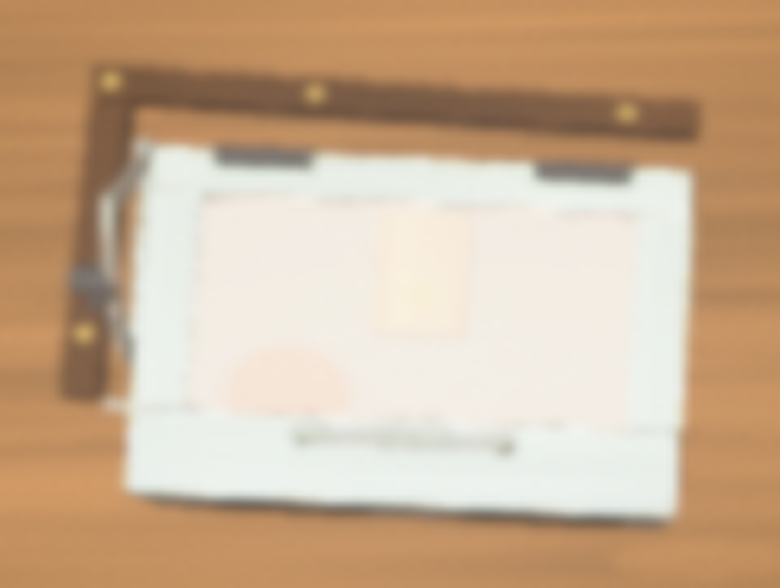

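View pics/crop1.png

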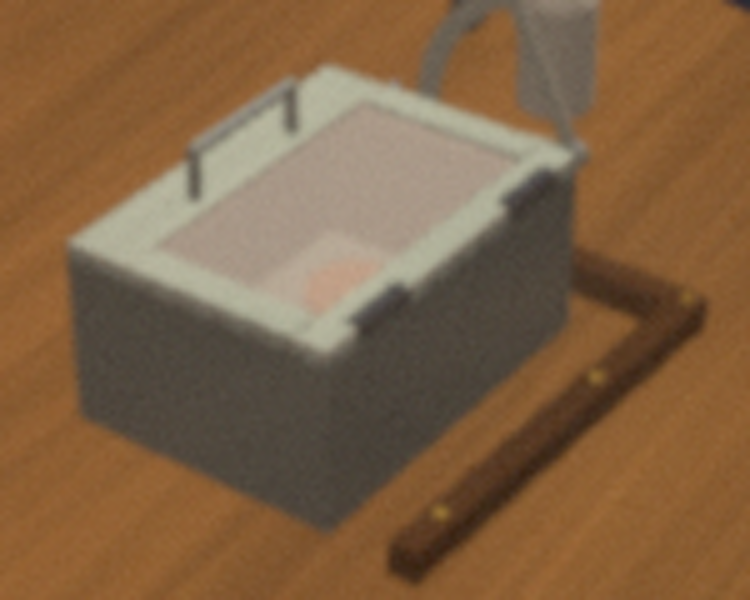

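Run:
```python
from h import *
z=load('top0')
f=lambda L:np.array([(195+(x+.5)/6.5-.5,145+(y+.5)/5.6-.5) for x,y in L])
B=f([(130,107),(690,140),(102,400),(95,65),(697,100),(62,397)])
L=f([(145,145),(692,168),(675,520),(128,492)])
b=onz(z,B[:,0],B[:,1],.025);l=onz(z,L[:,0],L[:,1],.136)
print(b.round(4));print(l.round(4))
for i,j in((0,1),(0,2),(3,4),(3,5)): d=b[j]-b[i];print('bat',np.hypot(*d[:2]),np.degrees(np.arctan2(d[1],d[0])))
for i,j in((0,1),(3,2),(3,0),(2,1)): d=l[j]-l[i];print('lid',np.hypot(*d[:2]),np.degrees(np.arctan2(d[1],d[0])))
C=cloud(z)
for y in range(190,200): print([tuple(C[y,x].round(3)) for x in range(205,214)])
# histogram of lid z
m=(abs(C[...,2]-.136)<.02)&(abs(C[...,0]-.55)<.2)&(abs(C[...,1]-.05)<.22); print(m.sum(),np.median(C[m],0))
```

```text
[[ 0.7209  0.2073  0.025 ]
 [ 0.6939 -0.0961  0.025 ]
 [ 0.5357  0.2228  0.025 ]
 [ 0.7484  0.2262  0.025 ]
 [ 0.7196 -0.1006  0.025 ]
 [ 0.538   0.244   0.025 ]]
[[ 0.6712  0.1845  0.136 ]
 [ 0.6523 -0.0879  0.136 ]
 [ 0.4487 -0.0736  0.136 ]
 [ 0.4704  0.1936  0.136 ]]
bat 0.30455095974868085 -95.09724047936614
bat 0.18591911635400207 175.22377876592117
bat 0.32806436228527713 -95.03754531342271
bat 0.2111610089515919 175.14347914547776
lid 0.2731346166343824 -93.96124670426298
lid 0.2680130094960037 -94.62909761851557
lid 0.20099404862348597 -2.5764085962881933
lid 0.20405947932442767 -4.040500734335414
[(np.float64(0.632), np.float64(0.245), np.float64(-0.001)), (np.float64(0.628), np.float64(0.238), np.float64(0.025)), (np.float64(0.627), np.float64(0.234), np.float64(0.028)), (np.float64(0.627), np.float64(0.231), np.float64(0.025)), (np.float64(0.627), np.float64(0.226), np.float64(0.029)), (np.float64(0.627), np.float64(0.223), np.float64(0.026)), (np.float64(0.591), np.float64(0.19), np.float64(0.228)), (np.float64(0.592), np.float64(0.188), np.float64(0.223)), (np.float64(0
[... 4147 characters left out ...]
3), np.float64(0.207)), (np.float64(0.57), np.float64(0.19), np.float64(0.206)), (np.float64(0.573), np.float64(0.19), np.float64(0.19))]
[(np.float64(0.595), np.float64(0.24), np.float64(0.029)), (np.float64(0.596), np.float64(0.238), np.float64(0.021)), (np.float64(0.596), np.float64(0.235), np.float64(0.02)), (np.float64(0.565), np.float64(0.2), np.float64(0.22)), (np.float64(0.565), np.float64(0.197), np.float64(0.219)), (np.float64(0.566), np.float64(0.195), np.float64(0.217)), (np.float64(0.595), np.float64(0.22), np.float64(0.027)), (np.float64(0.567), np.float64(0.19), np.float64(0.206)), (np.float64(0.57), np.float64(0.19), np.float64(0.188))]
5166 [0.56379793 0.05497641 0.13385444]
```

Run:
```python
from h import *
z=load('scene0')
u0,v0,w,h=285,135,80,60
cv2.imwrite('pics/crop2.png',cv2.resize(z['p'][v0:v0+h,u0:u0+w,::-1],None,fx=10,fy=10,interpolation=cv2.INTER_CUBIC))
C=cloud(z)
# box frame from top estimate
yaw=-0.068;bl=np.array([.6712,.1845]);Rz=np.array([[np.cos(yaw),np.sin(yaw)],[-np.sin(yaw),np.cos(yaw)]])
for tag in('scene0','top0'):
    z=load(tag);C=cloud(z);q=(C[...,:2]-bl)@Rz.T+np.array([.1,.135])
    m=(q[...,1]>.136)&(q[...,1]<.2)&(C[...,2]>.145)&(C[...,2]<.27)&(abs(q[...,0])<.12)
    v,u=np.nonzero(m);P=np.c_[q[m],C[m][:,2]]
    rx=P[:,0]-.096;rz=P[:,2]-.131
    r=np.hypot(rx,rz);a=np.arctan2(rz,-rx)
    dark=z['p'][m].astype(int).sum(1)
    s=(r>.110)&(r<.15)&(a>.3)&(a<1.)
    print(tag,m.sum())
    for i in np.nonzero(s)[0]: print(u[i],v[i],P[i].round(3),r[i].round(3),a[i].round(3),z['p'][v[i],u[i]])
```

```text
scene0 93
310 157 [-0.002  0.14   0.223] 0.134 0.754 [96 71 55]
309 158 [-0.004  0.139  0.219] 0.133 0.718 [105  77  52]
310 158 [-0.004  0.144  0.217] 0.132 0.709 [85 66 52]
311 158 [-0.004  0.15   0.214] 0.13 0.691 [95 74 61]
315 158 [0.018 0.139 0.225] 0.122 0.881 [124  99  76]
316 158 [0.024 0.137 0.228] 0.121 0.93 [116  98  78]
309 159 [-0.005  0.139  0.214] 0.131 0.691 [123  85  52]
311 159 [0.003 0.139 0.217] 0.127 0.75 [82 66 55]
312 159 [0.002 0.147 0.213] 0.125 0.719 [91 74 62]
313 159 [0.01  0.14  0.219] 0.123 0.797 [105  88  76]
314 159 [0.016 0.136 0.222] 0.121 0.855 [110  96  81]
320 159 [0.035 0.143 0.225] 0.112 0.992 [106  95  84]
310 160 [0.001 0.136 0.214] 0.126 0.718 [103  76  55]
312 160 [0.007 0.138 0.215] 0.122 0.76 [94 84 74]
313 160 [0.011 0.138 0.216] 0.12 0.791 [102  92  80]
314 160 [0.015 0.139 0.217] 0.118 0.815 [106  94  82]
315 160 [0.019 0.139 0.218] 0.117 0.846 [107  98  82]
318 160 [0.03  0.139 0.222] 0.112 0.942 [106  96  81]
311 161 [0.004 0.138 0.211] 0.122 0.715 [97 85 69]
312 161 [0.007 0.139 0.211] 0.12 0.736 [102  90  77]
315 161 [0.018 0.14  0
[... 2637 characters left out ...]
8] 0.12 0.696 [117 107 101]
209 196 [0.003 0.142 0.218] 0.127 0.75 [117 108 103]
210 196 [0.004 0.14  0.21 ] 0.121 0.708 [118 110 105]
209 197 [-0.     0.141  0.218] 0.13 0.736 [114 103  97]
210 197 [0.    0.139 0.216] 0.128 0.726 [115 104  98]
208 198 [-0.004  0.143  0.223] 0.136 0.744 [117  99  87]
209 198 [-0.004  0.14   0.225] 0.138 0.754 [115 102  94]
210 198 [-0.003  0.138  0.219] 0.133 0.727 [115 103  96]
211 198 [-0.001  0.137  0.207] 0.124 0.664 [125 114 104]
208 199 [-0.007  0.144  0.22 ] 0.136 0.713 [120  99  84]
209 199 [-0.007  0.141  0.219] 0.135 0.711 [116 101  91]
210 199 [-0.006  0.138  0.217] 0.134 0.702 [118 104  94]
212 203 [-0.013  0.137  0.182] 0.121 0.438 [150 135 118]
```

View pics/crop2.png

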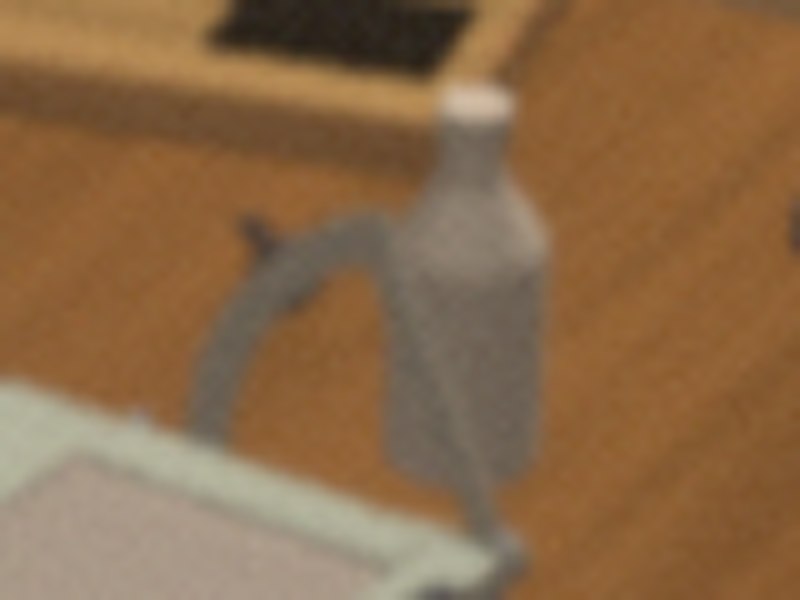

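```bash
cat >> h.py <<'E'
def tgt(*W,yaw=None):
    o=manip.get_obs();Rm=R.from_quat(o['ee_rot']).as_matrix();y=Rm[:,1]
    print('t',round(o['clock'],2),'pos',o['position'].round(4),'yaw_y',round(np.arctan2(y[1],y[0]),4),'F',o['ft_force'].round(1),'T',o['torque'].round(2),'grip',round(o['grip_width'],3),'q',o['joint_pos'].round(2),'tilt',Rm[:2,2].round(4))
    for w in W: print(w,'->',(Rm.T@(np.array(w)-o['position'])).round(4), end=' ')
    if yaw is not None: print('twist',round(-(yaw-np.arctan2(y[1],y[0])),4))
    print()
E
python3 -c "
from h import *
tgt((.226,.583,.32),(.54,-.14,.32),(.54,-.14,.09),yaw=-.087)"
```

```text
t 0.1 pos [0.2258 0.5824 0.217 ] yaw_y 1.201 F [ 0.2 -0.3  0.3] T [-0.02 -0.01  0.  ] grip 1.0 q [-1.22  0.33 -0.06  1.46  0.02  1.35 -0.09] tilt [-0.0004 -0.0013]
(0.226, 0.583, 0.32) -> [-0.      0.0005 -0.103 ] (0.54, -0.14, 0.32) -> [-0.5541 -0.5602 -0.1022] (0.54, -0.14, 0.09) -> [-0.5541 -0.5598  0.1278] twist 1.288
```

Request:
jog_arm(
  steps=[0.04,0,0,-0.05,0,0.04,0,0,-0.1,0.05,0.04,-0.03,-0.03,-0.105,0.18,0.04,-0.06,-0.06,-0.105,0.31,0.04,-0.09,-0.09,-0.105,0.44,0.04,-0.12,-0.12,-0.105,0.57,0.04,-0.15,-0.15,-0.105,0.7,0.04,-0.18,-0.18,-0.105,0.83,0.04,-0.21,-0.21,-0.105,0.96,0.04,-0.24,-0.24,-0.105,1.09],
  grip_force=100,
)

```text
clock: 1.1
position: [0.3632, 0.2704, 0.3225]
ee_rot: [0.669, 0.743, -0.0, -0.0]
ft_force: [1.1, 0.3, -0.4]
grip_width: 0.468
```

```bash
python3 -c "
from h import *
tgt((.54,-.14,.32),(.54,-.14,.09),yaw=-.087)"
```

```text
t 1.1 pos [0.3632 0.2704 0.3225] yaw_y 0.1057 F [ 1.1  0.3 -0.4] T [ 0.02 -0.05 -0.01] grip 0.468 q [-0.96 -0.1   0.2   1.72  0.02  1.52 -0.65] tilt [-0.0003  0.0001]
(0.54, -0.14, 0.32) -> [-0.4268  0.1325  0.0024] (0.54, -0.14, 0.09) -> [-0.4268  0.1326  0.2324] twist 0.1927
```

Request:
jog_arm(
  steps=[0.04,-0.045,0.014,0,0.08,0.04,-0.09,0.028,0,0.16,0.04,-0.135,0.042,0,0.193,0.04,-0.18,0.056,0,0.193,0.04,-0.225,0.07,0,0.193,0.04,-0.27,0.084,0,0.193,0.04,-0.315,0.098,0,0.193,0.04,-0.36,0.112,0,0.193,0.04,-0.4,0.124,0,0.193,0.04,-0.427,0.1325,0,0.193],
)

```text
clock: 2.1
position: [0.5421, -0.1405, 0.3225]
ee_rot: [0.736, 0.677, -0.0, 0.0]
ft_force: [0.2, 0.1, 0.7]
grip_width: 0.466
```

```bash
python3 -c "
from h import *
tgt((.54,-.14,.09),yaw=-.087); snap('wrist','w1'); snap('top','top1'); snap('scene','sc1')
z=load('top1');cv2.imwrite('pics/crop3.png',cv2.resize(z['p'][140:290,190:340,::-1],None,fx=4,fy=4,interpolation=cv2.INTER_CUBIC))"
```

```text
t 2.1 pos [ 0.5421 -0.1405  0.3225] yaw_y -0.0843 F [0.2 0.1 0.7] T [ 0.04 -0.04 -0.02] grip 0.466 q [-0.49  0.17  0.77  1.5  -0.12  1.52  0.19] tilt [-0.0001 -0.0009]
(0.54, -0.14, 0.09) -> [ 0.0006 -0.0021  0.2325] twist 0.0027
```

View pics/w1.png

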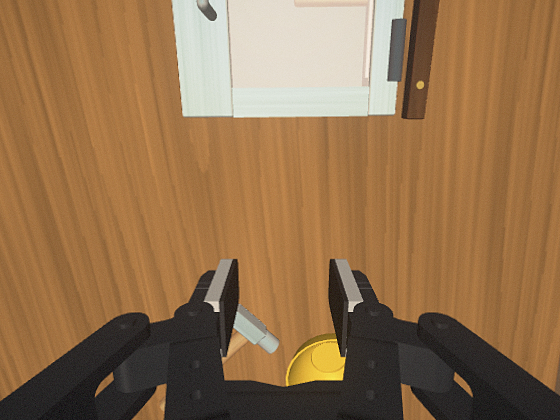

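View pics/crop3.png

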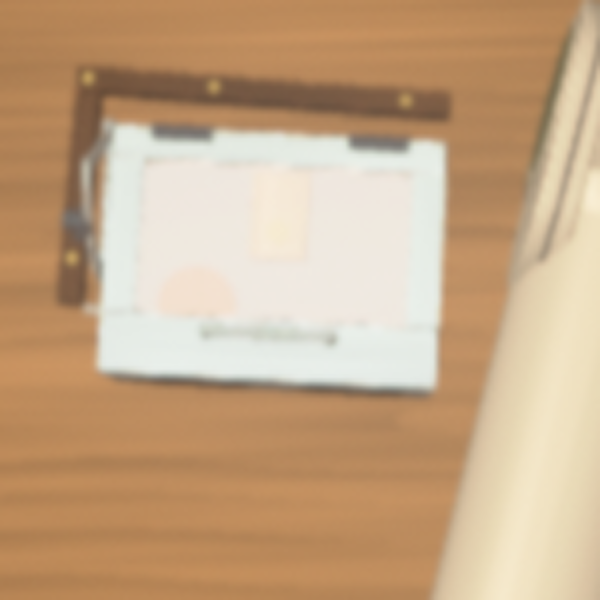

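```bash
python3 -c "
from h import *
z=load('w1')
l=onz(z,[183,405,176],[117,116,2],.136);print(l.round(4)); d=l[1]-l[0];print(np.hypot(*d[:2]),np.arctan2(d[1],d[0]))
b=onz(z,[403,425,414],[118,119,1],.025);print(b.round(4)); print(np.linalg.inv(z['w2c'])[:3])
C=cloud(z);print(C[60,420:436:3].round(4),C[105,200:400:40].round(4))
"
```

```text
[[ 0.4535 -0.0721  0.136 ]
 [ 0.6612 -0.0887  0.136 ]
 [ 0.4639  0.0219  0.136 ]]
0.2083108551854701 -0.07966034112422773
[[ 0.6953 -0.098   0.025 ]
 [ 0.7224 -0.1016  0.025 ]
 [ 0.7047  0.0288  0.025 ]]
[[ 9.96511045e-01 -8.00449014e-02 -2.36336747e-02  5.48175332e-01]
 [-8.34573619e-02 -9.53041702e-01 -2.91112319e-01 -6.66366891e-02]
 [ 7.78179373e-04  2.92069046e-01 -9.56396919e-01  4.79147425e-01]]
[[ 7.140e-01 -3.320e-02  2.460e-02]
 [ 7.173e-01 -3.350e-02  2.520e-02]
 [ 7.207e-01 -3.390e-02  2.550e-02]
 [ 7.237e-01 -3.430e-02  2.690e-02]
 [ 7.376e-01 -3.280e-02  4.000e-04]
 [ 7.413e-01 -3.310e-02  5.000e-04]] [[ 0.4714 -0.0627  0.1375]
 [ 0.5081 -0.0657  0.1356]
 [ 0.5452 -0.0688  0.1353]
 [ 0.5823 -0.0719  0.1366]
 [ 0.6191 -0.0751  0.1375]]
```

Request:
jog_arm(
  steps=[0.04,0,0.003,0.045,0.003,0.04,0,0.003,0.09,0.003,0.04,0,0.003,0.135,0.003,0.04,0,0.003,0.18,0.003,0.04,0,0.003,0.22,0.003,0.04,0,0.003,0.235,0.003,0.04,-0.01,0.003,0.235,0.003,0.04,-0.02,0.003,0.235,0.003,0.04,-0.035,0.003,0.235,0.003,0.04,-0.04,0.003,0.235,0.003],
)

```text
clock: 3.25
position: [0.5425, -0.1804, 0.0901]
ee_rot: [0.737, 0.676, 0.001, 0.002]
ft_force: [-0.7, 0.1, 0.0]
grip_width: 0.468
```

```bash
python3 -c "
from h import *
tgt((.5475,-.068,.088),yaw=-.087)"
```

```text
t 3.25 pos [ 0.5425 -0.1804  0.0901] yaw_y -0.0875 F [-0.7  0.1  0. ] T [-0.02  0.04 -0.01] grip 0.468 q [-0.35  0.38  0.72  1.79 -0.29  1.07  0.38] tilt [ 0.0036 -0.0011]
(0.5475, -0.068, 0.088) -> [ 0.1124 -0.0048  0.002 ] twist -0.0005
```

Request:
jog_arm(
  steps=[0.04,0.03,-0.002,0.002,0,0.04,0.06,-0.002,0.002,0,0.04,0.075,-0.002,0.002,0,0.04,0.08,-0.002,0.002,0,0.04,0.085,-0.002,0.002,0,0.04,0.09,-0.002,0.002,0,0.04,0.094,-0.002,0.002,0,0.04,0.098,-0.002,0.002,0,0.04,0.102,-0.002,0.002,0,0.04,0.104,-0.002,0.002,0],
)

```text
clock: 4.25
position: [0.548, -0.0788, 0.0864]
ee_rot: [0.738, 0.675, -0.001, 0.002]
ft_force: [-3.0, -14.0, 4.6]
grip_width: 0.466
```

```bash
python3 -c "
from h import *
tgt((.5475,-.068,.088),yaw=-.087)"
```

```text
t 4.25 pos [ 0.548  -0.0788  0.0864] yaw_y -0.0894 F [ -3.  -14.    4.6] T [-2.68  0.68  0.35] grip 0.466 q [-0.53  0.34  0.7   1.84 -0.24  1.05  0.17] tilt [ 0.0002 -0.0047]
(0.5475, -0.068, 0.088) -> [ 0.0107 -0.0015 -0.0016] twist -0.0024
```

Request:
jog_arm(
  steps=[0.04,0.002,0,0,0,0.04,0.004,0,0,0,0.04,0.006,0,0,0,0.04,0.008,0,0,0,0.04,0.01,0,0,0,0.04,0.011,0,0,0,0.04,0.012,0,0,0,0.04,0.012,0,0,0,0.04,0.012,0,0,0,0.04,0.012,0,0,0],
)

```text
clock: 5.25
position: [0.5493, -0.067, 0.0864]
ee_rot: [0.738, 0.675, -0.001, 0.002]
ft_force: [-1.3, -12.5, 2.5]
grip_width: 0.473
```

```bash
python3 -c "
from h import *
tgt((.5475,-.064,.088),yaw=-.087); snap('top','top2'); snap('wrist','w2')
z=load('top2');cv2.imwrite('pics/crop4.png',cv2.resize(z['p'][145:250,195:315,::-1],None,fx=6.5,fy=5.6,interpolation=cv2.INTER_CUBIC))"
```

```text
t 5.25 pos [ 0.5493 -0.067   0.0864] yaw_y -0.0901 F [ -1.3 -12.5   2.5] T [-2.38  0.33  0.05] grip 0.473 q [-0.55  0.34  0.69  1.84 -0.24  1.05  0.15] tilt [ 0.0009 -0.0042]
(0.5475, -0.064, 0.088) -> [ 0.0028 -0.0021 -0.0016] twist -0.0031
```

View pics/crop4.png

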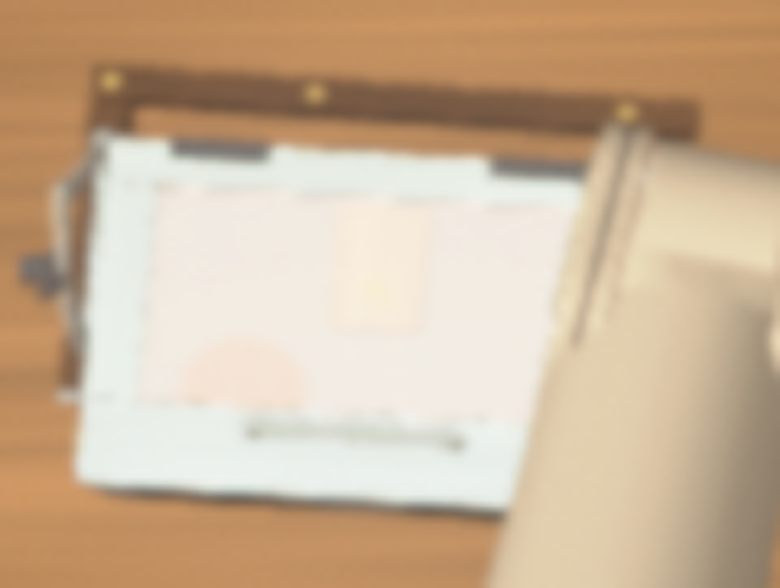

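View pics/w2.png

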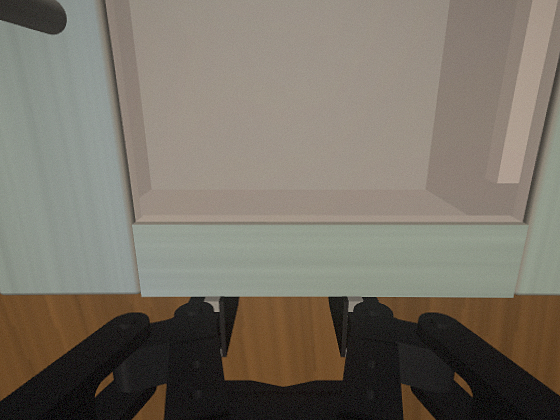

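Request:
jog_arm(
  steps=[0.04,0.001,0,0,0,0.04,0.002,0,0,0,0.04,0.003,0,0,0,0.04,0.004,0,0,0,0.04,0.005,0,0,0,0.04,0.006,0,0,0,0.04,0.006,0,0,0,0.04,0.006,0,0,0,0.04,0.006,0,0,0,0.04,0.006,0,0,0],
)

```text
clock: 6.35
position: [0.5499, -0.061, 0.0864]
ee_rot: [0.738, 0.674, -0.001, 0.002]
ft_force: [-1.2, -12.1, 2.5]
grip_width: 0.469
```

```bash
python3 -c "
from h import *
tgt((.5475,-.064,.088),yaw=-.087)"
```

```text
t 6.35 pos [ 0.5499 -0.061   0.0864] yaw_y -0.0902 F [ -1.2 -12.1   2.5] T [-2.31  0.3  -0.01] grip 0.469 q [-0.56  0.34  0.69  1.84 -0.24  1.05  0.14] tilt [ 0.0009 -0.0042]
(0.5475, -0.064, 0.088) -> [-0.0032 -0.0021 -0.0016] twist -0.0032
```

Request:
jog_arm(
  steps=[0.04,0.001,0,0,0,0.04,0.0015,0,0,0,0.04,0.002,0,0,0,0.04,0.0025,0,0,0,0.04,0.003,0,0,0,0.04,0.0035,0,0,0,0.04,0.004,0,0,0,0.04,0.004,0,0,0,0.04,0.004,0,0,0,0.04,0.004,0,0,0],
)

```text
clock: 7.35
position: [0.5502, -0.0571, 0.0864]
ee_rot: [0.738, 0.674, -0.001, 0.002]
ft_force: [-1.5, -13.2, 2.6]
grip_width: 0.472
```

```bash
python3 -c "
from h import *
tgt((.5475,-.064,.088),yaw=-.087)"
```

```text
t 7.35 pos [ 0.5502 -0.0571  0.0864] yaw_y -0.0903 F [ -1.5 -13.2   2.6] T [-2.5   0.28 -0.02] grip 0.472 q [-0.56  0.34  0.69  1.84 -0.24  1.05  0.13] tilt [ 0.0008 -0.0044]
(0.5475, -0.064, 0.088) -> [-0.0071 -0.0021 -0.0016] twist -0.0033
```

Request:
jog_arm(
  steps=[0.04,0.001,0,0,0,0.04,0.0015,0,0,0,0.04,0.002,0,0,0,0.04,0.0025,0,0,0,0.04,0.003,0,0,0,0.04,0.0035,0,0,0,0.04,0.004,0,0,0,0.04,0.004,0,0,0,0.04,0.004,0,0,0,0.04,0.004,0,0,0],
)

```text
clock: 8.35
position: [0.55, -0.0564, 0.0865]
ee_rot: [0.739, 0.674, -0.002, 0.003]
ft_force: [-3.9, -22.9, 4.6]
grip_width: 0.467
```

```bash
python3 -c "
from h import *
tgt((.5475,-.064,.088),yaw=-.087); snap('top','top3');snap('scene','sc3')
z=load('top3');cv2.imwrite('pics/crop5.png',cv2.resize(z['p'][145:250,195:315,::-1],None,fx=6.5,fy=5.6,interpolation=cv2.INTER_CUBIC))"
```

```text
t 8.35 pos [ 0.55   -0.0564  0.0865] yaw_y -0.0927 F [ -3.9 -22.9   4.6] T [-4.39  0.68  0.22] grip 0.467 q [-0.57  0.34  0.69  1.84 -0.24  1.05  0.12] tilt [ 0.0003 -0.0077]
(0.5475, -0.064, 0.088) -> [-0.0078 -0.0018 -0.0015] twist -0.0057
```

View pics/crop5.png

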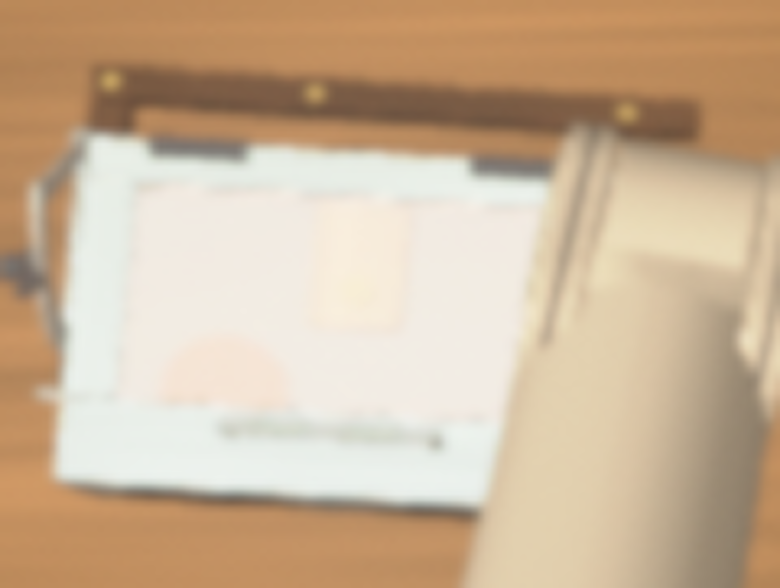

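Request:
jog_arm(
  steps=[0.04,-0.02,0,0,0,0.04,-0.045,0,0,0,0.04,-0.055,-0.04,0,0,0.04,-0.055,-0.085,0,0,0.04,-0.055,-0.13,0,0,0.04,-0.04,-0.16,0,0,0.04,0.005,-0.16,0,0,0.04,0.05,-0.16,0,0,0.04,0.095,-0.16,0,0,0.04,0.138,-0.16,0,0],
)

```text
clock: 9.45
position: [0.4033, 0.1046, 0.0862]
ee_rot: [0.737, 0.676, 0.001, -0.0]
ft_force: [0.9, -0.5, 0.2]
grip_width: 0.467
```

```bash
python3 -c "
from h import *
tgt((.429,.096,.088),yaw=-.087); snap('top','top4');snap('wrist','w4')
z=load('top4');cv2.imwrite('pics/crop6.png',cv2.resize(z['p'][145:250,185:305,::-1],None,fx=6.5,fy=5.6,interpolation=cv2.INTER_CUBIC))"
```

```text
t 9.45 pos [0.4033 0.1046 0.0862] yaw_y -0.0868 F [ 0.9 -0.5  0.2] T [-0.   -0.08 -0.02] grip 0.467 q [-0.85 -0.02  0.48  2.16  0.01  1.   -0.46] tilt [0.001  0.0013]
(0.429, 0.096, 0.088) -> [-0.0063  0.0264 -0.0018] twist 0.0002
```

View pics/crop6.png

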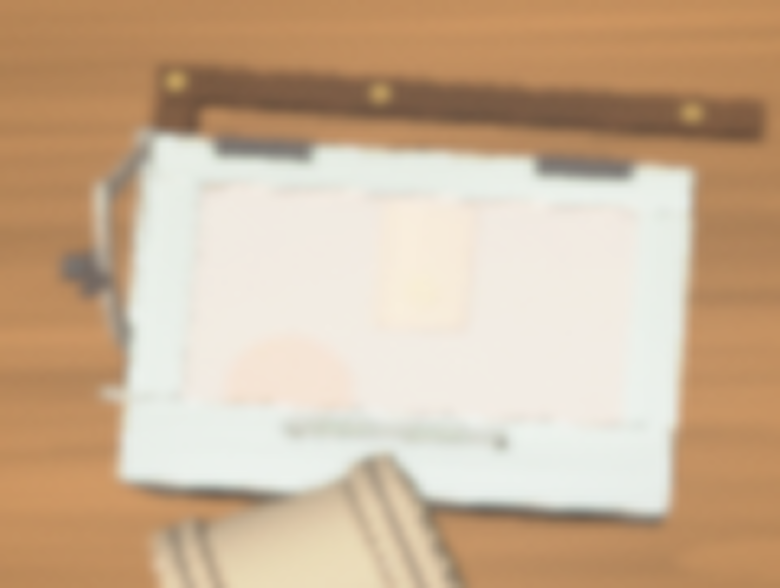

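View pics/w4.png

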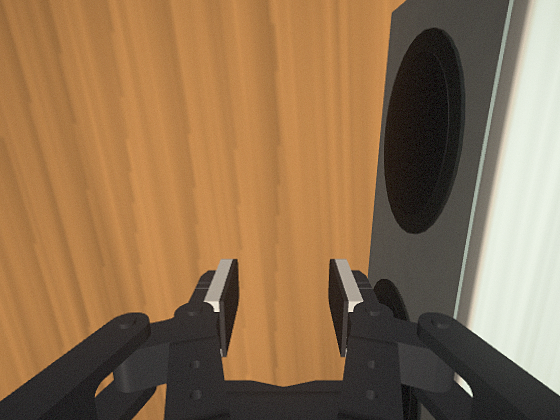

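```bash
cat >> h.py <<'E'
def boxpose(tag,u0,L,v0=145):
    z=load(tag)
    L=np.array([(u0+(x+.5)/6.5-.5,v0+(y+.5)/5.6-.5) for x,y in L]);l=onz(z,L[:,0],L[:,1],.136)[:,:2]
    M=np.array([(.1,.135),(.1,-.135),(-.1,-.135),(-.1,.135)])
    a=l-l.mean(0); th=np.arctan2((M[:,0]*a[:,1]-M[:,1]*a[:,0]).sum(),(M*a).sum())
    Rm=np.array([[np.cos(th),-np.sin(th)],[np.sin(th),np.cos(th)]]);res=l-(M@Rm.T+l.mean(0))
    print('box c',l.mean(0).round(4),'yaw',th.round(4),'res',res.round(4).tolist())
    return l.mean(0),th
def incorner(P,co=(.7209,.2073),yaw=-.087):
    d=np.asarray(P)-co;c,s=np.cos(yaw),np.sin(yaw);return np.array([c*d[0]+s*d[1],-s*d[0]+c*d[1]])
E
python3 -c "
from h import *
for c in [boxpose('top0',195,[(145,145),(692,168),(675,520),(128,492)]),boxpose('top4',185,[(147,135),(692,170),(665,515),(122,480)])]:
    print(incorner(c[0])+[.1,.135])
z=load('w4');print(cloud(z)[150,440:470:10].round(4),cloud(z)[250,420].round(4))
"
```

```text
box c [0.5606 0.0541] yaw -0.0688 res [[0.0015, 0.0026], [0.0012, -0.0005], [-0.0029, 0.0001], [0.0002, -0.0021]]
box c [0.5649 0.0879] yaw -0.0891 res [[0.0011, 0.0024], [-0.0008, -0.0], [-0.0009, 0.0007], [0.0006, -0.0031]]
[-0.04633695 -0.03149792]
[-0.04500084  0.0025107 ]
[[0.472  0.1612 0.0975]
 [0.4715 0.1625 0.1074]
 [0.4725 0.1631 0.113 ]] [0.4683 0.1137 0.0896]
```

Request:
jog_arm(
  steps=[0.04,-0.0025,0.01,0,0,0.04,-0.0025,0.018,0,0,0.04,-0.0025,0.023,0,0,0.04,-0.0025,0.027,0,0,0.04,-0.0025,0.031,0,0,0.04,-0.0025,0.035,0,0,0.04,-0.0025,0.039,0,0,0.04,-0.0025,0.043,0,0,0.04,-0.0025,0.047,0,0,0.04,-0.0025,0.05,0,0],
)

```text
clock: 10.55
position: [0.4488, 0.0959, 0.0844]
ee_rot: [0.737, 0.676, -0.004, -0.002]
ft_force: [-17.7, -0.6, 6.8]
grip_width: 0.471
```

```bash
python3 -c "
from h import *
tgt((.476,.096,.088),yaw=-.087);snap('wrist','w5');snap('top','top5')
z=load('top5');cv2.imwrite('pics/crop7.png',cv2.resize(z['p'][145:250,185:305,::-1],None,fx=6.5,fy=5.6,interpolation=cv2.INTER_CUBIC))"
```

```text
t 10.55 pos [0.4488 0.0959 0.0844] yaw_y -0.0851 F [-17.7  -0.6   6.8] T [-0.2   3.19 -0.07] grip 0.471 q [-0.81  0.1   0.53  2.06 -0.06  1.01 -0.34] tilt [-0.0086 -0.0012]
(0.476, 0.096, 0.088) -> [ 0.0024  0.0271 -0.0039] twist 0.0019
```

View pics/w5.png

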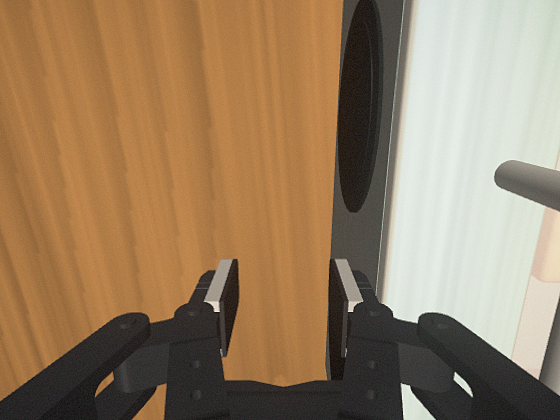

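View pics/crop7.png

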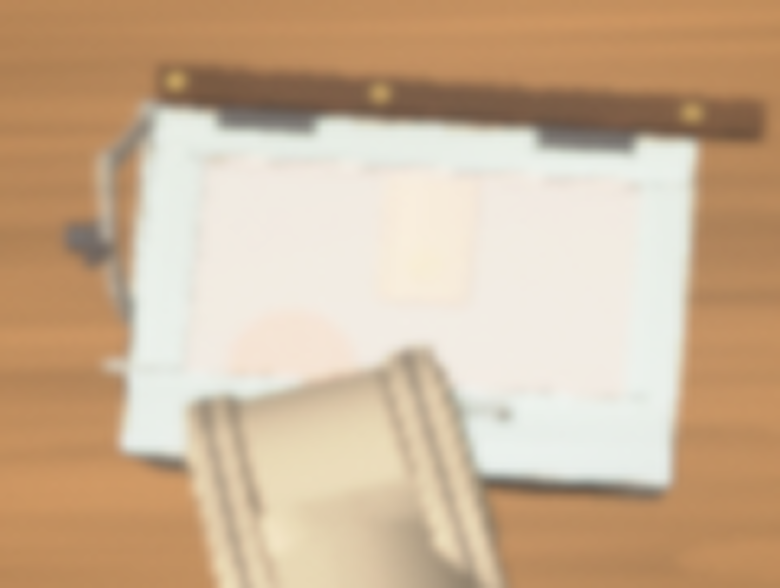

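Request:
jog_arm(
  steps=[0.04,0,0.003,-0.001,0,0.04,0,0.006,-0.002,0,0.04,0,0.009,-0.003,0,0.04,0,0.012,-0.003,0,0.04,0,0.015,-0.003,0,0.04,0,0.017,-0.003,0,0.04,0,0.019,-0.003,0,0.04,0,0.021,-0.003,0,0.04,0,0.022,-0.003,0,0.04,0,0.022,-0.003,0],
)

```text
clock: 11.65
position: [0.4712, 0.0938, 0.0871]
ee_rot: [0.737, 0.676, -0.003, -0.002]
ft_force: [-11.1, -1.6, -0.1]
grip_width: 0.469
```

```bash
python3 -c "
from h import *
tgt((.476,.096,.088),yaw=-.087)"
```

```text
t 11.65 pos [0.4712 0.0938 0.0871] yaw_y -0.0854 F [-11.1  -1.6  -0.1] T [-0.22  2.19 -0.12] grip 0.469 q [-0.79  0.15  0.53  2.01 -0.09  1.02 -0.3 ] tilt [-0.0074 -0.0015]
(0.476, 0.096, 0.088) -> [ 0.0026  0.0046 -0.0009] twist 0.0016
```

Request:
jog_arm(
  steps=[0.04,0,0.001,0,0,0.04,0,0.002,0,0,0.04,0,0.003,0,0,0.04,0,0.004,0,0,0.04,0,0.005,0,0,0.04,0,0.006,0,0,0.04,0,0.006,0,0,0.04,0,0.006,0,0,0.04,0,0.006,0,0,0.04,0,0.006,0,0],
)

```text
clock: 12.65
position: [0.477, 0.0933, 0.0871]
ee_rot: [0.737, 0.676, -0.003, -0.002]
ft_force: [-11.3, -1.2, 0.3]
grip_width: 0.472
```

```bash
python3 -c "
from h import *
tgt((.476,.096,.088),yaw=-.087);snap('top','top6')
z=load('top6');cv2.imwrite('pics/crop8.png',cv2.resize(z['p'][145:250,185:305,::-1],None,fx=6.5,fy=5.6,interpolation=cv2.INTER_CUBIC))"
```

```text
t 12.65 pos [0.477  0.0933 0.0871] yaw_y -0.0854 F [-11.3  -1.2   0.3] T [-0.27  2.29 -0.17] grip 0.472 q [-0.78  0.16  0.54  1.99 -0.1   1.02 -0.28] tilt [-0.0076 -0.0014]
(0.476, 0.096, 0.088) -> [ 0.0026 -0.0013 -0.0009] twist 0.0016
```

View pics/crop8.png

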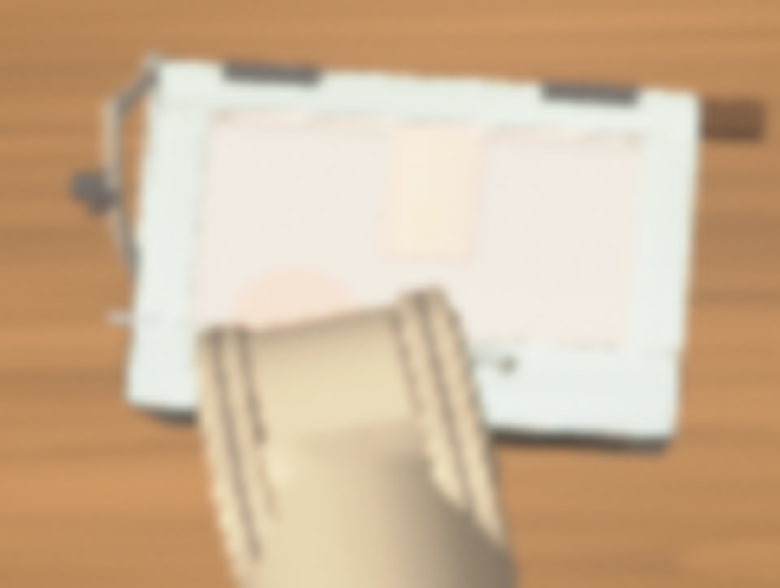

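Request:
jog_arm(
  steps=[0.04,0,0.001,0,0,0.04,0,0.002,0,0,0.04,0,0.003,0,0,0.04,0,0.0035,0,0,0.04,0,0.004,0,0,0.04,0,0.0045,0,0,0.04,0,0.005,0,0,0.04,0,0.005,0,0,0.04,0,0.005,0,0,0.04,0,0.005,0,0],
)

```text
clock: 13.7
position: [0.4818, 0.0929, 0.087]
ee_rot: [0.737, 0.676, -0.003, -0.002]
ft_force: [-13.0, -0.9, 1.3]
grip_width: 0.465
```

```bash
python3 -c "
from h import *
tgt((.476,.096,.088),yaw=-.087)"
```

```text
t 13.7 pos [0.4818 0.0929 0.087 ] yaw_y -0.0854 F [-13.   -0.9   1.3] T [-0.28  2.42 -0.11] grip 0.465 q [-0.77  0.17  0.54  1.98 -0.1   1.02 -0.27] tilt [-0.0079 -0.0014]
(0.476, 0.096, 0.088) -> [ 0.0026 -0.0061 -0.0009] twist 0.0016
```

Request:
jog_arm(
  steps=[0.04,0,0.001,0,0,0.04,0,0.002,0,0,0.04,0,0.0025,0,0,0.04,0,0.003,0,0,0.04,0,0.0035,0,0,0.04,0,0.004,0,0,0.04,0,0.004,0,0,0.04,0,0.004,0,0,0.04,0,0.004,0,0,0.04,0,0.004,0,0],
)

```text
clock: 14.7
position: [0.4823, 0.0928, 0.0861]
ee_rot: [0.736, 0.677, -0.006, -0.005]
ft_force: [-28.5, 0.9, 7.6]
grip_width: 0.466
```

```bash
python3 -c "
from h import *
tgt((.476,.096,.088),yaw=-.087)"
```

```text
t 14.7 pos [0.4823 0.0928 0.0861] yaw_y -0.0848 F [-28.5   0.9   7.6] T [-0.16  5.26 -0.08] grip 0.466 q [-0.77  0.18  0.54  1.97 -0.11  1.03 -0.27] tilt [-0.0153 -0.0016]
(0.476, 0.096, 0.088) -> [ 0.0027 -0.0066 -0.0018] twist 0.0022
```

Request:
jog_arm(
  steps=[0.04,0,-0.02,0,0,0.04,0,-0.045,-0.01,0,0.04,0,-0.045,-0.06,0,0.04,0,-0.045,-0.11,0,0.04,0,-0.045,-0.16,0,0.04,0,-0.03,-0.205,0,0.06,-0.03,0.01,-0.23,0,0.06,-0.06,0.05,-0.25,0,0.06,-0.085,0.091,-0.253,0,0.06,-0.085,0.091,-0.253,0],
)

```text
clock: 15.7
position: [0.5755, -0.0032, 0.3412]
ee_rot: [0.738, 0.675, -0.001, 0.001]
ft_force: [-0.3, -0.1, -0.9]
grip_width: 0.702
```

```bash
python3 -c "
from h import *
tgt((.476,.096,.088),yaw=-.087);snap('wrist','w7');snap('top','top7');snap('scene','sc7')
z=load('top7');cv2.imwrite('pics/crop9.png',cv2.resize(z['p'][135:240,185:305,::-1],None,fx=6.5,fy=5.6,interpolation=cv2.INTER_CUBIC))"
```

```text
t 15.7 pos [ 0.5755 -0.0032  0.3412] yaw_y -0.0895 F [-0.3 -0.1 -0.9] T [-0.03  0.07  0.05] grip 0.702 q [-0.66  0.21  0.71  1.42 -0.13  1.57 -0.05] tilt [ 0.0001 -0.0038]
(0.476, 0.096, 0.088) -> [ 0.0908 -0.1081  0.2528] twist -0.0025
```

View pics/w7.png

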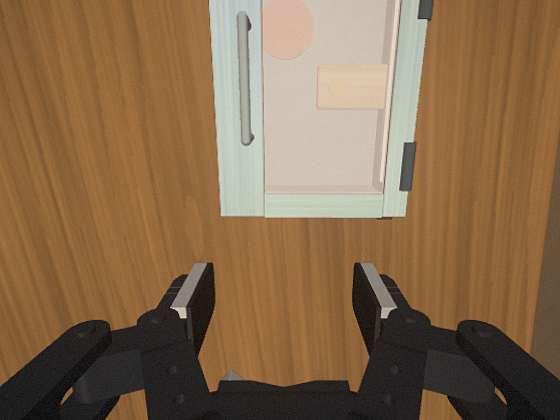

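View pics/crop9.png

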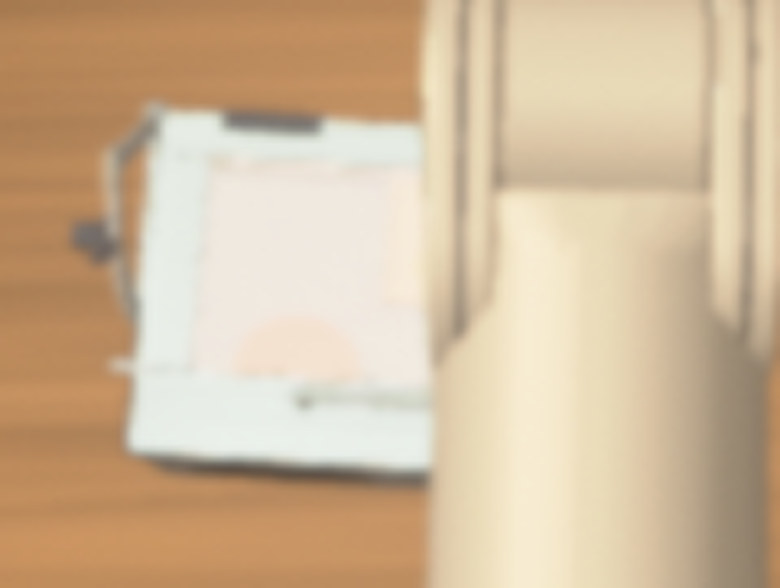

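Run:
```python
from h import *
def L(tag,u0,v0,pts):
    z=load(tag);P=np.array([(u0+(x+.5)/6.5-.5,v0+(y+.5)/5.6-.5) for x,y in pts]);l=onz(z,P[:,0],P[:,1],.136)[:,:2]
    for p in l: print(tag,p.round(4),incorner(p).round(4))
L('top4',185,145,[(147,135),(122,480)])
L('top6',185,145,[(157,62),(130,403)])
L('top7',185,135,[(157,110),(130,453)])
boxpose('top6',185,[(157,62),(698,95),(672,440),(130,403)])
# edge localisation: whitish lid vs wood along rows
for tag,rows in(('top3',range(170,228,6)),('top4',range(172,226,6)),('top6',range(160,214,6)),('top7',range(158,212,6))):
    z=load(tag);g=z['p'][...,2].astype(float)
    out=[]
    for r in rows:
        prof=g[r,195:225];prof=cv2.GaussianBlur(prof.reshape(1,-1),(3,1),0).ravel();d=np.diff(prof);i=8+np.argmax(d[8:]) if False else np.argmax(d)
        if 0<i<len(d)-1: i=i+.5*(d[i-1]-d[i+1])/(d[i-1]-2*d[i]+d[i+1])
        P=onz(z,[195.5+i],[r],.136)[0,:2];out.append(incorner(P).round(4).tolist())
    print(tag,out)
```

```text
top4 [0.6777 0.2158] [-0.0438  0.0048]
top4 [0.4779 0.2282] [-0.2439 -0.0003]
top6 [0.7209 0.2108] [-0.0003  0.0035]
top6 [0.5218 0.2243] [-0.1998 -0.0004]
top7 [0.7256 0.2108] [0.0044 0.0039]
top7 [0.5253 0.2243] [-1.964e-01 -1.000e-04]
box c [0.6085 0.0835] yaw -0.0898 res [[0.0007, 0.0018], [0.0002, 0.0003], [-0.0017, 0.0005], [0.0008, -0.0026]]
top3 [[-0.0479, 0.0013], [-0.068, 0.0055], [-0.0878, 0.006], [-0.1075, 0.006], [-0.1271, 0.0053], [-0.1466, 0.0052], [-0.1659, 0.0029], [-0.1853, 0.0027], [-0.2046, 0.0025], [-0.2239, 0.0025]]
top4 [[-0.0545, 0.0017], [-0.0746, 0.0053], [-0.0944, 0.0062], [-0.114, 0.0057], [-0.1336, 0.0054], [-0.153, 0.004], [-0.1724, 0.0028], [-0.1917, 0.0018], [-0.2111, 0.0025]]
top6 [[-0.0147, 0.002], [-0.0349, 0.0056], [-0.0548, 0.0058], [-0.0746, 0.0055], [-0.0943, 0.0049], [-0.1138, 0.0025], [-0.1334, 0.0027], [-0.1529, 0.002], [-0.1724, 0.0023]]
top7 [[-0.008, 0.0018], [-0.0283, 0.0063], [-0.0482, 0.0051], [-0.068, 0.0058], [-0.0877, 0.0045], [-0.1073, 0.0033], [-0.1269, 0.0021], [-0.1472, 0.0137], [-0.1658, 0.0014]]
```

Run:
```python
from h import *
z=load('w7');C=cloud(z)
print(C[20:140:15,243].round(4).tolist());print(C[20:140:15,246].round(4).tolist())
h=onz(z,[242.5,247],[14,140],.173);print(h.round(4),h.mean(0));d=h[0]-h[1];print(np.hypot(*d[:2]),np.arctan2(d[1],d[0])-np.pi/2)
g=C[...,2];m=(g>.158)&(g<.19)&(np.mgrid[0:420,0:560][0]<160)&(np.mgrid[0:420,0:560][1]<300)
P=C[m];print(m.sum(),P.mean(0),np.percentile(P,[2,98],axis=0))
z=load('top7');C=cloud(z)
z=load('sc7');c=z['p'][120:240,230:380,::-1];cv2.imwrite('pics/crop10.png',cv2.resize(c,None,fx=5,fy=5,interpolation=cv2.INTER_CUBIC))
C=cloud(z);m=(C[...,2]>.155)&(C[...,2]<.185)&(C[...,0]<.6)&(C[...,0]>.5)&(abs(C[...,1]-.09)<.06);print(C[m].mean(0),m.sum(),np.percentile(C[m],[2,98],axis=0))
```

```text
[[0.5553, 0.1365, 0.1756], [0.5539, 0.1258, 0.1746], [0.5526, 0.1143, 0.1765], [0.5511, 0.103, 0.1753], [0.5497, 0.0913, 0.1756], [0.5482, 0.0792, 0.1758], [0.5467, 0.0669, 0.1766], [0.545, 0.0542, 0.1759]]
[[0.5576, 0.1366, 0.1737], [0.5562, 0.1258, 0.173], [0.555, 0.1144, 0.1747], [0.5535, 0.1029, 0.1741], [0.5521, 0.0911, 0.1748], [0.5507, 0.079, 0.1758], [0.5491, 0.0666, 0.1747], [0.5476, 0.0539, 0.1749]]
[[0.5553 0.1413 0.173 ]
 [0.5467 0.0406 0.173 ]] [0.55098285 0.09096965 0.173     ]
0.10109571602945187 -0.08487340057702819
1409 [0.55056552 0.09296176 0.17442818] [[0.54323537 0.03921444 0.17097943]
 [0.55736766 0.14086445 0.17671002]]
[0.55107851 0.08057714 0.17006671] 89 [[0.5417193  0.03286315 0.15655245]
 [0.55849896 0.13747198 0.17723258]]
```

View pics/crop10.png

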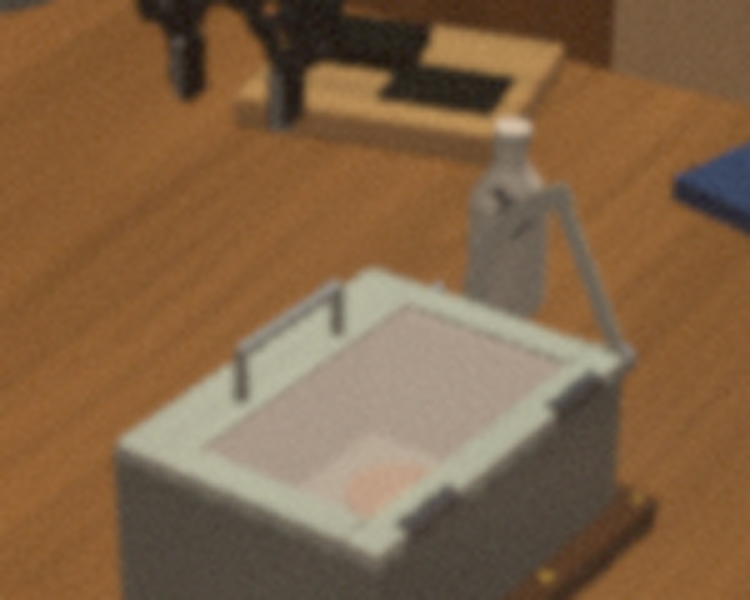

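Request:
jog_arm(
  steps=[0.04,-0.045,0.015,0,0,0.04,-0.09,0.031,0.01,0,0.04,-0.1,0.031,0.055,0,0.04,-0.1,0.031,0.1,0,0.04,-0.1,0.031,0.145,0,0.04,-0.1,0.031,0.19,0,0.04,-0.1,0.031,0.235,0,0.04,-0.095,0.031,0.253,0,0.04,-0.085,0.031,0.253,0,0.04,-0.075,0.031,0.253,0],
)

```text
clock: 16.85
position: [0.5975, -0.0744, 0.0898]
ee_rot: [0.736, 0.677, 0.001, -0.0]
ft_force: [-0.2, 1.0, 0.0]
grip_width: 0.464
```

```bash
python3 -c "
from h import *
tgt((.598,-.0608,.088),yaw=-.087)"
```

```text
t 16.85 pos [ 0.5975 -0.0744  0.0898] yaw_y -0.0838 F [-0.2  1.   0. ] T [ 0.01 -0.01 -0.  ] grip 0.464 q [-0.49  0.45  0.68  1.7  -0.31  1.1   0.21] tilt [0.0009 0.0013]
(0.598, -0.0608, 0.088) -> [ 0.0136 -0.0007  0.0018] twist 0.0032
```

Request:
jog_arm(
  steps=[0.04,0.005,0,0.002,0,0.04,0.01,0,0.002,0,0.04,0.012,0,0.002,0,0.04,0.014,0,0.002,0,0.04,0.0155,0,0.002,0,0.04,0.017,0,0.002,0,0.04,0.018,0,0.002,0,0.04,0.018,0,0.002,0,0.04,0.018,0,0.002,0,0.04,0.018,0,0.002,0],
)

```text
clock: 17.85
position: [0.5988, -0.0609, 0.0869]
ee_rot: [0.737, 0.676, -0.001, 0.001]
ft_force: [-0.2, -6.1, 0.7]
grip_width: 0.466
```

```bash
python3 -c "
from h import *
tgt((.598,-.0608,.088),yaw=-.087)"
```

```text
t 17.85 pos [ 0.5988 -0.0609  0.0869] yaw_y -0.0875 F [-0.2 -6.1  0.7] T [-1.24  0.14 -0.15] grip 0.466 q [-0.51  0.45  0.68  1.71 -0.31  1.09  0.18] tilt [ 0.0003 -0.0021]
(0.598, -0.0608, 0.088) -> [-0.     -0.0008 -0.0011] twist -0.0005
```

Request:
jog_arm(
  steps=[0.04,0.001,0,0,0,0.04,0.0015,0,0,0,0.04,0.002,0,0,0,0.04,0.0025,0,0,0,0.04,0.003,0,0,0,0.04,0.003,0,0,0,0.04,0.003,0,0,0,0.04,0.003,0,0,0,0.04,0.003,0,0,0,0.04,0.003,0,0,0],
)

```text
clock: 18.85
position: [0.5988, -0.0608, 0.087]
ee_rot: [0.738, 0.675, -0.002, 0.002]
ft_force: [-0.7, -13.8, 1.7]
grip_width: 0.468
```

```bash
python3 -c "
from h import *
tgt((.598,-.0608,.088),yaw=-.087)"
```

```text
t 18.85 pos [ 0.5988 -0.0608  0.087 ] yaw_y -0.0901 F [ -0.7 -13.8   1.7] T [-2.76  0.08 -0.18] grip 0.468 q [-0.52  0.45  0.68  1.71 -0.31  1.09  0.17] tilt [ 0.0003 -0.0051]
(0.598, -0.0608, 0.088) -> [-0.     -0.0008 -0.001 ] twist -0.0031
```

Request:
jog_arm(
  steps=[0.04,-0.03,0,0,0,0.06,-0.05,0,-0.04,0,0.06,-0.05,0,-0.09,0,0.06,-0.05,0,-0.14,0,0.06,-0.03,-0.01,-0.18,0,0.06,0.01,-0.03,-0.2,0,0.06,0.05,-0.05,-0.2,0,0.06,0.095,-0.061,-0.2,0,0.06,0.143,-0.061,-0.2,0,0.06,0.143,-0.061,-0.2,0],
)

```text
clock: 19.85
position: [0.5496, 0.1004, 0.2861]
ee_rot: [0.733, 0.68, 0.0, -0.001]
ft_force: [0.2, 0.9, -0.4]
grip_width: 0.7
```

```bash
python3 -c "
from h import *
tgt((.551,.0905,.169),yaw=-.085);snap('wrist','w8')"
```

```text
t 19.85 pos [0.5496 0.1004 0.2861] yaw_y -0.0744 F [ 0.2  0.9 -0.4] T [0.   0.01 0.03] grip 0.7 q [-0.82  0.17  0.64  1.56 -0.1   1.45 -0.25] tilt [-0.0012  0.0023]
(0.551, 0.0905, 0.169) -> [-0.01    0.0022  0.1171] twist 0.0106
```

View pics/w8.png

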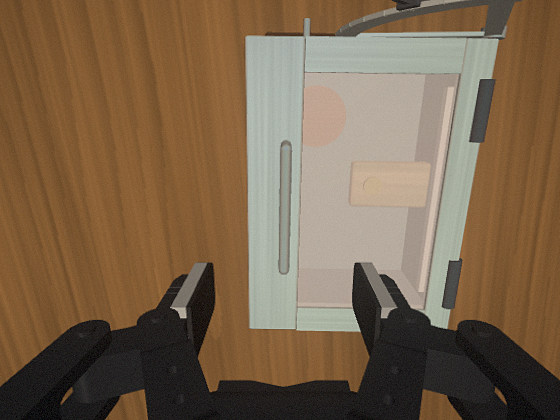

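```bash
python3 -c "
from h import *
z=load('w8')
h=onz(z,[286.5,284],[145,270],.173);print(h.round(4),h.mean(0));d=h[0]-h[1];print(np.hypot(*d[:2]),np.arctan2(d[1],d[0])-np.pi/2)
c=onz(z,[248,249.5],[37,328],.136);print(c.round(4)); d=c[0]-c[1];print(np.hypot(*d[:2]),np.arctan2(d[1],d[0])-np.pi/2)
C=cloud(z);g=C[...,2];m=(g>.158)&(g<.19)&(np.mgrid[0:420,0:560][0]<280)&(np.mgrid[0:420,0:560][0]>130)&(abs(np.mgrid[0:420,0:560][1]-285)<25)
P=C[m];print(m.sum(),P.mean(0),np.percentile(P,[2,98],axis=0))
tgt((.551,.0905,.169),yaw=-.085)"
```

```text
[[0.5554 0.1438 0.173 ]
 [0.5459 0.0399 0.173 ]] [0.55060673 0.09185545 0.173     ]
0.10431704150522955 -0.091250672911112
[[ 0.5311  0.2256  0.136 ]
 [ 0.5051 -0.04    0.136 ]]
0.26689792525736256 -0.09722844253669938
1442 [0.55038725 0.09429531 0.17462862] [[0.54297985 0.0405565  0.17151836]
 [0.55759959 0.14254653 0.17674227]]
t 19.9 pos [0.5501 0.0961 0.2862] yaw_y -0.0787 F [ 1.  -0.5 -0.5] T [-0.04  0.07  0.01] grip 0.704 q [-0.82  0.17  0.65  1.56 -0.1   1.45 -0.24] tilt [-0.0009  0.0005]
(0.551, 0.0905, 0.169) -> [-0.0055  0.0015  0.1172] twist 0.0063
```

Request:
jog_arm(
  steps=[0.06,0,0.001,0.04,0,0.06,0,0.001,0.075,0,0.06,0,0.001,0.1,0,0.06,0,0.001,0.112,0,0.06,0,0.001,0.118,0,0.06,0,0.001,0.118,0,0.06,0,0.001,0.118,0,0.04,0,0.001,0.118,0,0.03,0,0.001,0.118,0,0.03,0,0.001,0.118,0],
  grip_force=30,
)

```text
clock: 20.9
position: [0.5517, 0.0922, 0.1691]
ee_rot: [0.736, 0.676, 0.0, 0.0]
ft_force: [0.5, 0.6, -0.0]
grip_width: 0.352
```

```bash
python3 -c "
from h import *
tgt((.551,.0905,.169),yaw=-.085);snap('wrist','w9')"
```

```text
t 20.9 pos [0.5517 0.0922 0.1691] yaw_y -0.0849 F [ 0.5  0.6 -0. ] T [-0.01  0.   -0.06] grip 0.352 q [-0.79  0.24  0.64  1.73 -0.15  1.21 -0.2 ] tilt [0.0006 0.0004]
(0.551, 0.0905, 0.169) -> [-0.0017 -0.0006  0.0001] twist 0.0001
```

View pics/w9.png

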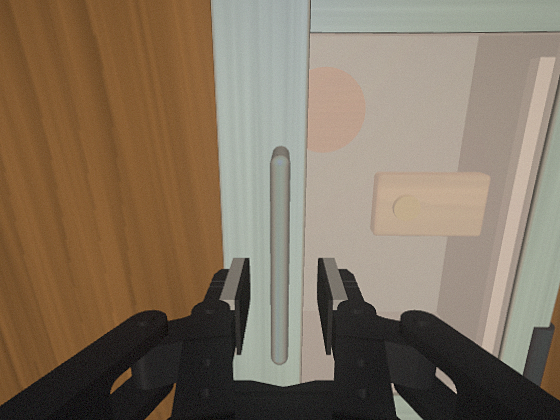

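Request:
jog_arm(
  steps=[0.015,0,0,0,0,0.01,0,0,0,0,0.007,0,0,0,0,0.005,0,0,0,0,0.003,0,0,0,0,0.002,0,0,0,0,0.002,0,0,0,0,0.002,0,0,0,0,0.002,0,0,0,0,0.002,0,0,0,0],
)

```text
clock: 21.95
position: [0.5515, 0.0921, 0.1687]
ee_rot: [0.737, 0.676, 0.0, -0.0]
ft_force: [0.1, 0.0, 0.1]
grip_width: 0.023
```

```bash
python3 -c "
from h import *
tgt((.551,.0905,.169),yaw=-.085);snap('wrist','w10')"
```

```text
t 21.95 pos [0.5515 0.0921 0.1687] yaw_y -0.085 F [0.1 0.  0.1] T [-0.01  0.04 -0.02] grip 0.023 q [-0.79  0.24  0.64  1.73 -0.15  1.21 -0.2 ] tilt [0.     0.0001]
(0.551, 0.0905, 0.169) -> [-0.0016 -0.0004 -0.0003] twist -0.0
```

View pics/w10.png

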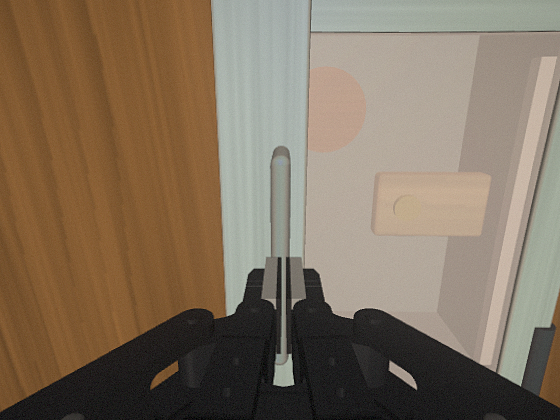

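```bash
python3 -c "
from h import *
z=load('w10');c=z['p'][240:400,180:390,::-1];cv2.imwrite('pics/crop11.png',cv2.resize(c,None,fx=3.7,fy=3.7,interpolation=cv2.INTER_CUBIC))
C=cloud(z)
for r in range(150,372,10): print(r,[C[r,x].round(3).tolist() for x in (272,281,283,290)])
"
```

```text
150 [[0.55, 0.142, 0.136], [0.555, 0.144, 0.155], [0.556, 0.144, 0.153], [0.559, 0.142, 0.137]]
160 [[0.551, 0.143, 0.172], [0.555, 0.143, 0.175], [0.556, 0.143, 0.175], [0.559, 0.14, 0.164]]
170 [[0.551, 0.138, 0.174], [0.555, 0.139, 0.176], [0.555, 0.138, 0.175], [0.558, 0.137, 0.171]]
180 [[0.55, 0.134, 0.174], [0.554, 0.134, 0.175], [0.555, 0.134, 0.175], [0.558, 0.133, 0.172]]
190 [[0.55, 0.13, 0.174], [0.554, 0.13, 0.176], [0.555, 0.13, 0.176], [0.558, 0.129, 0.173]]
200 [[0.549, 0.125, 0.175], [0.553, 0.125, 0.176], [0.554, 0.125, 0.175], [0.557, 0.124, 0.172]]
210 [[0.549, 0.12, 0.174], [0.553, 0.121, 0.178], [0.554, 0.12, 0.175], [0.557, 0.108, 0.137]]
220 [[0.548, 0.115, 0.173], [0.553, 0.116, 0.175], [0.553, 0.116, 0.175], [0.556, 0.102, 0.136]]
230 [[0.548, 0.111, 0.175], [0.552, 0.111, 0.176], [0.553, 0.111, 0.176], [0.556, 0.097, 0.137]]
240 [[0.548, 0.106, 0.174], [0.552, 0.106, 0.176], [0.553, 0.106, 0.176], [0.555, 0.09, 0.137]]
250 [[0.547, 0.101, 0.174], [0.551, 0.101, 0.175], [0.552, 0.101, 0.175], [0.555, 0.085, 0.138]]
260 [[0.548, 0.104, 0.19], [0.552, 0.103, 0
[... 400 characters left out ...]
75, 0.175], [0.555, 0.102, 0.22]]
310 [[0.549, 0.104, 0.229], [0.55, 0.087, 0.202], [0.55, 0.07, 0.175], [0.554, 0.098, 0.22]]
320 [[0.549, 0.103, 0.233], [0.55, 0.083, 0.203], [0.549, 0.064, 0.175], [0.554, 0.094, 0.22]]
330 [[0.549, 0.101, 0.235], [0.548, 0.058, 0.175], [0.549, 0.058, 0.175], [0.554, 0.091, 0.22]]
340 [[0.548, 0.095, 0.231], [0.547, 0.053, 0.175], [0.548, 0.052, 0.175], [0.553, 0.086, 0.219]]
350 [[0.548, 0.091, 0.231], [0.547, 0.047, 0.176], [0.548, 0.047, 0.176], [0.553, 0.083, 0.221]]
360 [[0.547, 0.087, 0.23], [0.546, 0.041, 0.176], [0.547, 0.039, 0.173], [0.549, 0.008, 0.137]]
370 [[0.547, 0.084, 0.232], [0.542, 0.001, 0.136], [0.544, 0.0, 0.136], [0.548, 0.0, 0.136]]
```

View pics/crop11.png

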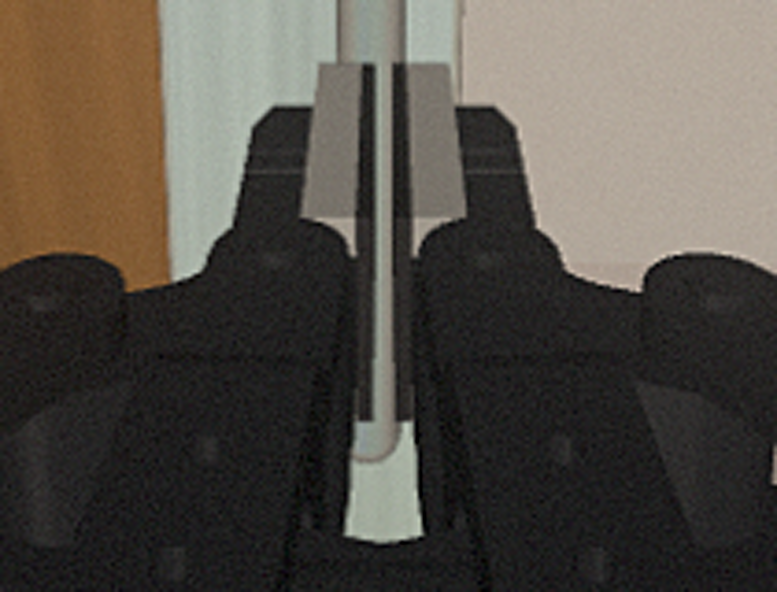

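```bash
python3 -c "
from h import *
o=manip.get_obs();print(o['position'])
for tag,pts in (('w9',[(236,262),(236,268),(236,280),(326,262),(326,270),(326,280)]),('w8',[(205,266),(205,275),(362,266),(362,275)]),('w7',[(205,266),(362,266)]),('w1',[(228,264),(340,264)]),('w10',[(272,258),(272,262),(272,290)])):
    z=load(tag);C=cloud(z);c=np.linalg.inv(z['w2c'])[:3,3];
    print(tag,'cam',c.round(4));
    for u,v in pts: print((u,v),C[v,u].round(4),'rel cam',(C[v,u]-c).round(4),z['d'][v,u])
from scipy.spatial.transform import Rotation as R
z=load('w10');print(proj(z,[[.552,.103,.152],[.552,.103,.187],[.552,.081,.152]]))
"
```

```text
[0.55154899 0.09206746 0.16868473]
w9 cam [0.5578 0.1659 0.3259]
(236, 262) [0.5331 0.1043 0.1916] rel cam [-0.0247 -0.0615 -0.1343] 0.14687742
(236, 268) [0.5339 0.1046 0.1978] rel cam [-0.0239 -0.0613 -0.1281] 0.14091961
(236, 280) [0.535  0.104  0.2069] rel cam [-0.0228 -0.0618 -0.1189] 0.13224661
(326, 262) [0.5704 0.1012 0.1917] rel cam [ 0.0126 -0.0646 -0.1342] 0.14680348
(326, 270) [0.5696 0.1013 0.1991] rel cam [ 0.0118 -0.0646 -0.1268] 0.1397982
(326, 280) [0.5685 0.1017 0.2079] rel cam [ 0.0107 -0.0642 -0.118 ] 0.13122784
w8 cam [0.5552 0.1738 0.443 ]
(205, 266) [0.5187 0.1131 0.3121] rel cam [-0.0365 -0.0608 -0.1309] 0.14359738
(205, 275) [0.5208 0.1136 0.3212] rel cam [-0.0344 -0.0602 -0.1217] 0.1346618
(362, 266) [0.5824 0.1085 0.3122] rel cam [ 0.0272 -0.0654 -0.1308] 0.1434554
(362, 275) [0.5806 0.109  0.3208] rel cam [ 0.0254 -0.0649 -0.1221] 0.13506447
w7 cam [0.582  0.0711 0.4976]
(205, 266) [0.5454 0.0111 0.3691] rel cam [-0.0366 -0.06   -0.1285] 0.14130129
(362, 266) [0.6082 0.005  0.3681] rel cam [ 0.0262 -0.0662 -0.1295] 0.1425189
w1 cam [ 0.5482 -0.0666  0.4791]
(228, 264) [ 0.5205 -0.1277  0.3477] rel cam [-0.0277 -0.0611 -0.1315] 0.1441717
(340, 264) [ 0.5662 -0.1318  0.3471] rel cam [ 0.018  -0.0652 -0.132 ] 0.14481117
w10 cam [0.5577 0.1658 0.3254]
(272, 258) [0.5477 0.103  0.1873] rel cam [-0.01   -0.0628 -0.1381] 0.15058501
(272, 262) [0.5478 0.1032 0.1917] rel cam [-0.0099 -0.0626 -0.1337] 0.146299
(272, 290) [0.5485 0.1031 0.2145] rel cam [-0.0092 -0.0627 -0.1109] 0.124506295
[[282.21298033 228.96945201]
 [282.05600552 256.96929698]
 [285.6699229  267.11726968]]
```

```bash
python3 -c "
from h import *
snap('scene','sc10');z=load('sc10');c=z['p'][90:240,220:370,::-1];cv2.imwrite('pics/crop12.png',cv2.resize(c,None,fx=4,fy=4,interpolation=cv2.INTER_CUBIC))
print(proj(z,[[.551,.092,.171],[.551,.092,.152],[.551,.092,.187]]))
"
```

```text
[[287.89829365 183.29744356]
 [287.94304042 188.4413661 ]
 [287.86001051 178.91621783]]
```

View pics/crop12.png

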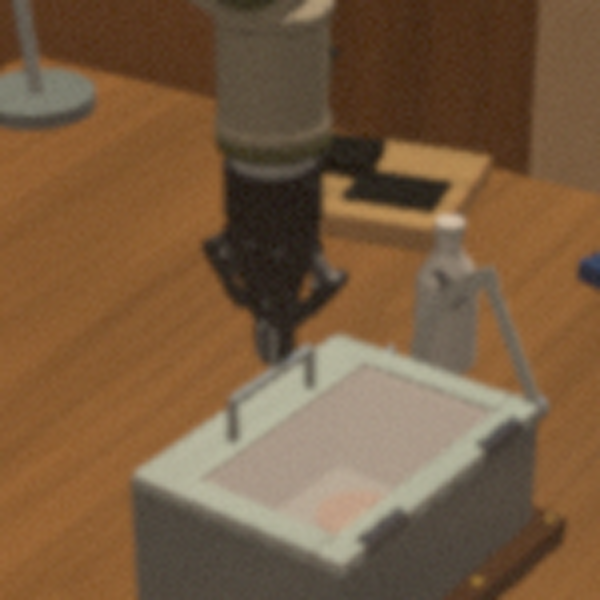

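Request:
jog_arm(
  steps=[0.03,0,0,0,0,0.03,0,0,0,0,0.03,0,0,0,0,0.03,0,0,0.006,0,0.03,0,0,0.012,0,0.03,0,0,0.018,0,0.03,0,0,0.024,0,0.03,0,0,0.03,0,0.03,0,0,0.033,0,0.03,0,0,0.034,0],
)

```text
clock: 23.05
position: [0.5514, 0.092, 0.1342]
ee_rot: [0.737, 0.676, -0.0, -0.0]
ft_force: [0.2, -1.0, 0.0]
grip_width: 0.351
```

```bash
python3 -c "
from h import *
tgt((.551,.0905,.134),yaw=-.085);snap('wrist','w11');z=load('w11');C=cloud(z)
print([C[v,u].round(4) for u,v in [(236,262),(326,262),(280,200)]])"
```

```text
t 23.05 pos [0.5514 0.092  0.1342] yaw_y -0.085 F [ 0.2 -1.   0. ] T [0.   0.01 0.01] grip 0.351 q [-0.78  0.28  0.63  1.77 -0.18  1.15 -0.18] tilt [-0.0005 -0.0002]
(0.551, 0.0905, 0.134) -> [-0.0016 -0.0002  0.0002] twist 0.0

[array([0.5328, 0.1045, 0.1574]), array([0.57  , 0.1012, 0.1571]), array([0.5539, 0.1345, 0.1759])]
```

View pics/w11.png

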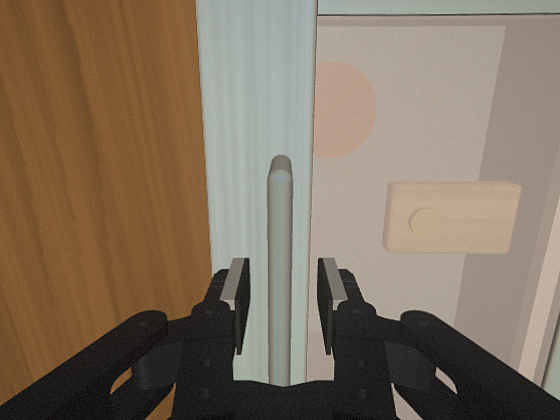

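Request:
jog_arm(
  steps=[0.02,0,0,0,0,0.015,0,0,0,0,0.012,0,0,0,0,0.01,0,0,0,0,0.008,0,0,0,0,0.006,0,0,0,0,0.004,0,0,0,0,0.002,0,0,0,0,0.002,0,0,0,0,0.002,0,0,0,0],
)

```text
clock: 24.1
position: [0.5497, 0.0923, 0.1344]
ee_rot: [0.736, 0.677, -0.001, -0.001]
ft_force: [-9.8, 0.4, 5.4]
grip_width: 0.093
```

```bash
python3 -c "
from h import *
tgt((.551,.0905,.134),yaw=-.085);snap('wrist','w12')"
```

```text
t 24.1 pos [0.5497 0.0923 0.1344] yaw_y -0.0847 F [-9.8  0.4  5.4] T [ 0.02  1.94 -0.06] grip 0.093 q [-0.78  0.28  0.63  1.77 -0.18  1.15 -0.18] tilt [-0.004   0.0004]
(0.551, 0.0905, 0.134) -> [-0.0017  0.0014  0.0004] twist 0.0003
```

View pics/w12.png

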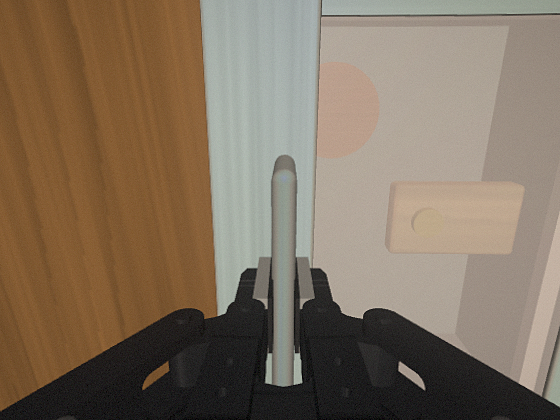

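Run:
```python
from h import *
yaw=-.0865
def boxf(P,o): 
    c,s=np.cos(yaw),np.sin(yaw);d=P[...,:2]-o;return np.stack([c*d[...,0]+s*d[...,1],-s*d[...,0]+c*d[...,1],P[...,2]],-1)
for tag,o in(('top7',(.613,.083)),('sc7',(.6135,.084)),('sc10',(.6135,.084)),('w8',(.6154,.0858))):
    z=load(tag);B=boxf(cloud(z),np.array(o));rx=.096-B[...,0];rz=B[...,2]-.131
    r=np.hypot(rx,rz);a=np.arctan2(rz,rx)
    m=(B[...,1]>.137)&(B[...,1]<.17)&(rz>.02)&(rz<.125)&(rx>.02)&(rx<.16)
    s=m&(r>.119)&(r<.142)
    s2=m&(r>.05)&(r<.119)&(B[...,1]>.145)
    print(tag,m.sum(),s.sum(),'med a',np.median(a[s]),'mean r',r[s].mean(), 'outer',np.median(a[s&(r>.126)]), 'hub',s2.sum(),np.median(a[s2]) if s2.any() else '')
    v,u=np.nonzero(s)
    if tag!='w8' : print([(int(U),int(V),round(float(r[V,U]),3),round(float(a[V,U]),3),z['p'][V,U].tolist()) for U,V in zip(u,v)][:40])
```

```text
top7 58 30 med a 0.7480366176771858 mean r 0.12477813708420427 outer 0.7457835970438749 hub 14 0.7939488351885777
[(202, 173, 0.119, 0.877, [179, 162, 143]), (200, 176, 0.123, 0.803, [120, 111, 105]), (202, 176, 0.119, 0.79, [164, 152, 138]), (196, 177, 0.12, 0.748, [137, 116, 100]), (197, 177, 0.12, 0.751, [119, 110, 104]), (198, 177, 0.12, 0.755, [116, 109, 105]), (199, 177, 0.12, 0.756, [115, 108, 104]), (200, 177, 0.125, 0.784, [116, 108, 102]), (201, 177, 0.124, 0.784, [130, 121, 113]), (202, 177, 0.122, 0.772, [146, 134, 122]), (196, 178, 0.12, 0.719, [139, 114, 94]), (197, 178, 0.122, 0.733, [123, 108, 96]), (199, 178, 0.121, 0.731, [116, 106, 99]), (200, 178, 0.123, 0.748, [114, 105, 100]), (201, 178, 0.124, 0.754, [118, 108, 102]), (202, 178, 0.124, 0.754, [129, 118, 108]), (199, 179, 0.131, 0.759, [121, 106, 95]), (200, 179, 0.13, 0.758, [113, 102, 96]), (201, 179, 0.124, 0.725, [113, 103, 96]), (202, 179, 0.124, 0.727, [125, 113, 103]), (199, 180, 0.134, 0.75, [127, 108, 93]), (200, 180, 0.132, 0.738, [116, 102, 93]), (201, 180, 0.132, 0.743, [121, 108, 98]), (202, 180, 0.
[... 1646 characters left out ...]
]), (337, 158, 0.12, 0.978, [126, 116, 100]), (329, 159, 0.13, 0.74, [95, 85, 76]), (330, 159, 0.128, 0.709, [81, 74, 66]), (331, 159, 0.126, 0.716, [96, 85, 77]), (334, 159, 0.121, 0.883, [124, 112, 98]), (335, 159, 0.12, 0.91, [118, 107, 93]), (329, 160, 0.128, 0.693, [109, 99, 84]), (330, 160, 0.125, 0.745, [84, 75, 64]), (331, 160, 0.123, 0.773, [85, 76, 67]), (332, 160, 0.122, 0.797, [97, 88, 77]), (333, 160, 0.12, 0.846, [107, 98, 83]), (331, 161, 0.121, 0.75, [91, 80, 70]), (332, 161, 0.119, 0.796, [96, 90, 77]), (329, 163, 0.12, 0.657, [110, 100, 88]), (325, 168, 0.12, 0.437, [110, 101, 90])]
w8 223 219 med a 0.7177998968934787 mean r 0.1254817194312731 outer 0.7309410939112589 hub 0
```

Request:
jog_arm(
  steps=[0.002,0,0.0022,-0.008,0,0.002,0,0.0048,-0.016,0,0.002,0,0.0078,-0.0238,0,0.002,0,0.0112,-0.0314,0,0.002,0,0.0149,-0.0388,0,0.002,0,0.0191,-0.0461,0,0.002,0,0.0235,-0.0531,0,0.002,0,0.0284,-0.0599,0,0.002,0,0.0284,-0.0599,0,0.002,0,0.0284,-0.0599,0],
)

```text
clock: 25.15
position: [0.5775, 0.0898, 0.1941]
ee_rot: [0.736, 0.676, -0.002, -0.002]
ft_force: [-12.9, 0.9, 3.8]
grip_width: 0.089
```

```bash
cat >> h.py <<'E'
def lidang(x0=.5497,z0=.134):
    from scipy.optimize import least_squares
    o=manip.get_obs()['position'];dx=(o[0]-x0)/.996;dz=o[2]-z0
    f=lambda a:[.162*(1-np.cos(a[0]))+.04*np.sin(a[0])-dx,.162*np.sin(a[0])+.04*(np.cos(a[0])-1)-dz]
    s=least_squares(f,[.4]);print('lid angle from tool',s.x,'resid',np.array(f(s.x)).round(4))
E
python3 -c "
from h import *
tgt((.551,.0905,.134),yaw=-.085);lidang();snap('wrist','w13');snap('scene','sc13');snap('top','top13')
z=load('sc13');c=z['p'][90:240,220:370,::-1];cv2.imwrite('pics/crop13.png',cv2.resize(c,None,fx=4,fy=4,interpolation=cv2.INTER_CUBIC))"
```

```text
t 25.15 pos [0.5775 0.0898 0.1941] yaw_y -0.0848 F [-12.9   0.9   3.8] T [-0.04  2.73 -0.03] grip 0.089 q [-0.76  0.29  0.64  1.63 -0.18  1.28 -0.17] tilt [-0.0056  0.0003]
(0.551, 0.0905, 0.134) -> [-0.0015 -0.0261  0.0603] twist 0.0002

lid angle from tool [0.39947088] resid [ 0.0004 -0.0003]
```

View pics/w13.png

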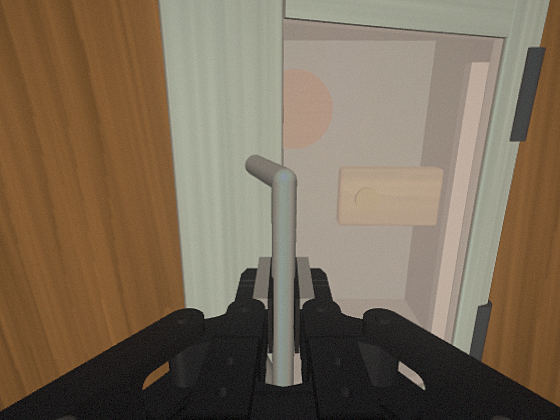

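View pics/crop13.png

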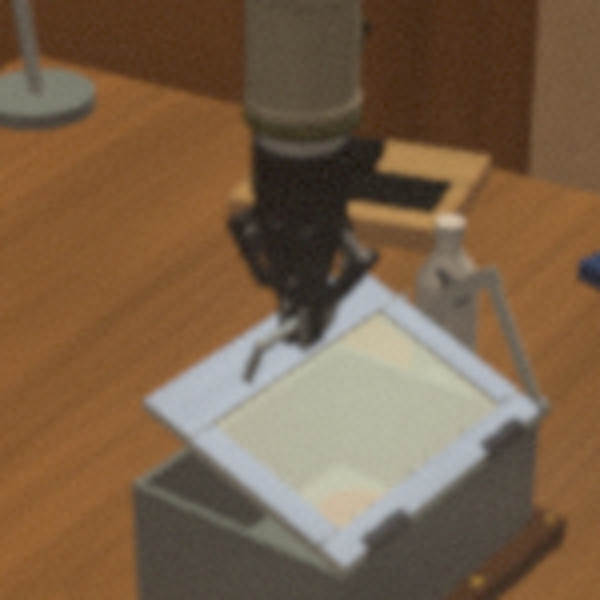

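Request:
jog_arm(
  steps=[0.002,0,-0.0012,0,0,0.002,0,0.0014,-0.0033,0,0.002,0,0.0039,-0.0066,0,0.002,0,0.0066,-0.0098,0,0.002,0,0.0094,-0.0129,0,0.002,0,0.0123,-0.016,0,0.002,0,0.0152,-0.0189,0,0.002,0,0.0183,-0.0218,0,0.002,0,0.0213,-0.0246,0,0.002,0,0.0213,-0.0246,0],
)

```text
clock: 26.3
position: [0.5993, 0.0878, 0.2197]
ee_rot: [0.737, 0.676, -0.001, -0.002]
ft_force: [-13.8, -1.0, 9.4]
grip_width: 0.089
```

```bash
python3 -c "
from h import *
tgt((.551,.0905,.134),yaw=-.085);lidang();snap('wrist','w14');snap('scene','sc14');snap('top','top14')
z=load('sc14');c=z['p'][90:240,220:370,::-1];cv2.imwrite('pics/crop14.png',cv2.resize(c,None,fx=4,fy=4,interpolation=cv2.INTER_CUBIC))
z=load('top14');cv2.imwrite('pics/crop15.png',cv2.resize(z['p'][135:240,185:305,::-1],None,fx=6.5,fy=5.6,interpolation=cv2.INTER_CUBIC))"
```

```text
t 26.3 pos [0.5993 0.0878 0.2197] yaw_y -0.085 F [-13.8  -1.    9.4] T [-0.11  2.97 -0.11] grip 0.089 q [-0.73  0.33  0.65  1.54 -0.2   1.35 -0.15] tilt [-0.0043  0.0005]
(0.551, 0.0905, 0.134) -> [-0.0015 -0.048   0.0859] twist -0.0

lid angle from tool [0.5999814] resid [ 0.0011 -0.0012]
```

View pics/crop14.png

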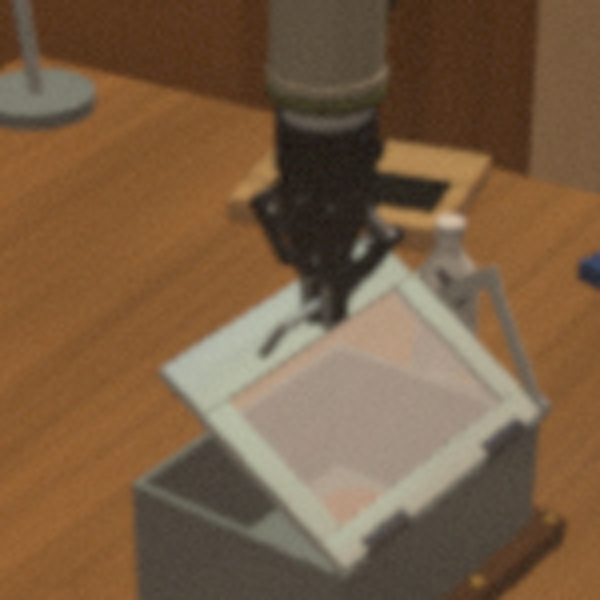

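View pics/crop15.png

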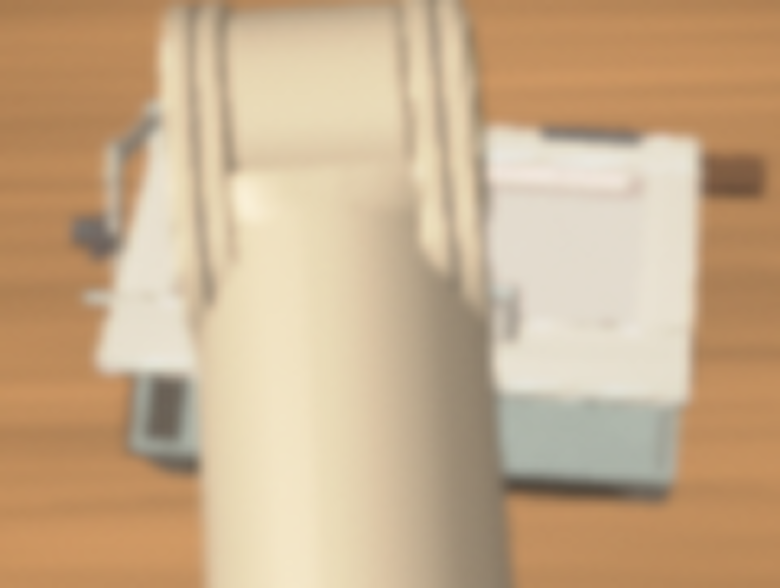

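Request:
jog_arm(
  steps=[0.002,0,-0.0008,-0.0006,0,0.002,0,-0.0015,-0.0012,0,0.002,0,0,-0.0026,0,0.002,0,0.0016,-0.0039,0,0.002,0,0.0032,-0.0053,0,0.002,0,0.0048,-0.0066,0,0.002,0,0.0048,-0.0066,0,0.002,0,0.0048,-0.0066,0,0.002,0,0.0048,-0.0066,0,0.002,0,0.0048,-0.0066,0],
)

```text
clock: 27.45
position: [0.6044, 0.0873, 0.2255]
ee_rot: [0.737, 0.676, -0.001, -0.001]
ft_force: [-7.9, -0.5, 1.7]
grip_width: 0.093
```

Run:
```python
from h import *
tgt((.551,.0905,.134),yaw=-.085);lidang();snap('wrist','w15');snap('scene','sc15');snap('top','top15')
yaw=-.0865
def boxf(P,o): 
    c,s=np.cos(yaw),np.sin(yaw);d=P[...,:2]-o;return np.stack([c*d[...,0]+s*d[...,1],-s*d[...,0]+c*d[...,1],P[...,2]],-1)
for tag in('sc13','sc14','sc15','top14','top15','w15'):
    z=load(tag);B=boxf(cloud(z),np.array((.6135,.084)))
    g=(B[...,0]>-.15)&(B[...,0]<.08)&(abs(B[...,1])<.13)&(B[...,2]>.14)&(B[...,2]<.28)
    rx=.096-B[...,0];rz=B[...,2]-.131
    a=np.arctan2(rz,rx);best=None
    P=np.c_[rx[g],rz[g]]
    # ransac line
    rng=np.random.default_rng(0);bn=0
    for _ in range(500):
        i,j=rng.choice(len(P),2,replace=False);d=P[j]-P[i];L=np.hypot(*d)
        if L<.05: continue
        n=np.array([-d[1],d[0]])/L;e=abs((P-P[i])@n);c=(e<.003).sum()
        if c>bn: bn=c;best=e<.003
    Q=P[best];v=np.linalg.svd(Q-Q.mean(0),full_matrices=False)[2][0];ang=np.arctan2(v[1]*np.sign(v[0]),abs(v[0]))
    m=Q.mean(0);print(tag,'lid angle from depth',round(ang,4),'n',bn,len(P),'offset above hinge',round(float(m[1]*np.cos(ang)-m[0]*np.sin(ang)),4))
```

```text
t 27.45 pos [0.6044 0.0873 0.2255] yaw_y -0.0852 F [-7.9 -0.5  1.7] T [-0.12  1.66 -0.02] grip 0.093 q [-0.73  0.34  0.65  1.52 -0.21  1.36 -0.14] tilt [-0.0034 -0.    ]
(0.551, 0.0905, 0.134) -> [-0.0013 -0.0532  0.0916] twist -0.0002

lid angle from tool [0.64535965] resid [ 0.0017 -0.0021]
sc13 lid angle from depth 0.3932 n 2039 3278 offset above hinge 0.0022
sc14 lid angle from depth 0.5924 n 2108 3241 offset above hinge 0.0025
sc15 lid angle from depth 0.6477 n 2127 3252 offset above hinge 0.0017
top14 lid angle from depth 0.5997 n 1183 1507 offset above hinge 0.0026
top15 lid angle from depth 0.6473 n 1175 1447 offset above hinge 0.0026
w15 lid angle from depth 0.65 n 75355 85933 offset above hinge 0.0028
```

View pics/w15.png

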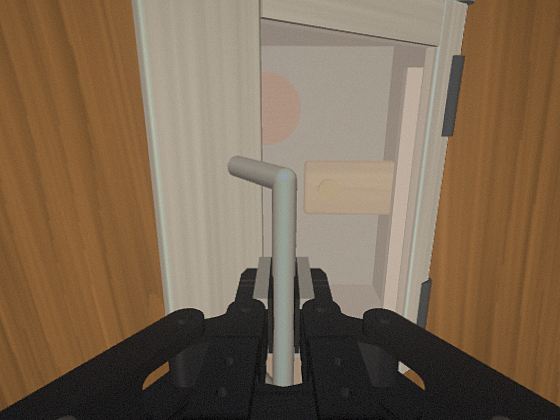

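Request:
jog_arm(
  steps=[0.002,0,0.0015,-0.0013,0,0.002,0,0.003,-0.0026,0,0.002,0,0.0045,-0.0039,0,0.002,0,0.006,-0.0051,0,0.002,0,0.0075,-0.0063,0,0.002,0,0.0075,-0.0063,0,0.002,0,0.0075,-0.0063,0,0.002,0,0.0075,-0.0063,0,0.002,0,0.0075,-0.0063,0,0.002,0,0.0075,-0.0063,0],
)

```text
clock: 28.6
position: [0.6121, 0.0865, 0.2319]
ee_rot: [0.737, 0.676, -0.001, -0.001]
ft_force: [-7.3, -1.2, 2.0]
grip_width: 0.091
```

Run:
```python
from h import *
tgt((.551,.0905,.134),yaw=-.085);lidang();snap('scene','sc16');snap('top','top16');snap('wrist','w16')
yaw=-.0865
def boxf(P,o): 
    c,s=np.cos(yaw),np.sin(yaw);d=P[...,:2]-o;return np.stack([c*d[...,0]+s*d[...,1],-s*d[...,0]+c*d[...,1],P[...,2]],-1)
for tag in('sc16','top16','w16'):
    z=load(tag);B=boxf(cloud(z),np.array((.6135,.084)))
    g=(B[...,0]>-.15)&(B[...,0]<.08)&(abs(B[...,1])<.13)&(B[...,2]>.14)&(B[...,2]<.28)
    rx=.096-B[...,0];rz=B[...,2]-.131
    P=np.c_[rx[g],rz[g]]
    rng=np.random.default_rng(0);bn=0
    for _ in range(500):
        i,j=rng.choice(len(P),2,replace=False);d=P[j]-P[i];L=np.hypot(*d)
        if L<.05: continue
        n=np.array([-d[1],d[0]])/L;e=abs((P-P[i])@n);c=(e<.003).sum()
        if c>bn: bn=c;best=e<.003
    Q=P[best];v=np.linalg.svd(Q-Q.mean(0),full_matrices=False)[2][0];ang=np.arctan2(v[1]*np.sign(v[0]),abs(v[0]))
    print(tag,'lid angle',round(ang,4))
    # items left of box
    r=np.hypot(rx,rz);a=np.arctan2(rz,rx)
    m=(B[...,1]>.137)&(B[...,1]<.18)&(r>.119)&(r<.2)&(a>.4)&(a<1.1)
    vv,uu=np.nonzero(m)
    print([(int(U),int(V),round(float(B[V,U,1]),3),round(float(r[V,U]),3),round(float(a[V,U]),3)) for U,V in zip(uu,vv)][:60])
z=load('sc16');c=z['p'][120:200,290:390,::-1];cv2.imwrite('pics/crop16.png',cv2.resize(c,None,fx=7.5,fy=7.5,interpolation=cv2.INTER_CUBIC))
z=load('top16');cv2.imwrite('pics/crop17.png',cv2.resize(z['p'][145:215,175:265,::-1],None,fx=8,fy=8,interpolation=cv2.INTER_CUBIC))
```

```text
t 28.6 pos [0.6121 0.0865 0.2319] yaw_y -0.0853 F [-7.3 -1.2  2. ] T [-0.14  1.58 -0.04] grip 0.091 q [-0.71  0.35  0.65  1.49 -0.21  1.38 -0.14] tilt [-0.003  -0.0001]
(0.551, 0.0905, 0.134) -> [-0.0012 -0.0609  0.0981] twist -0.0003

lid angle from tool [0.70435984] resid [ 0.0018 -0.0025]
sc16 lid angle 0.7045
[(326, 155, 0.14, 0.146, 0.736), (327, 155, 0.143, 0.144, 0.738), (326, 156, 0.14, 0.144, 0.717), (329, 157, 0.144, 0.135, 0.745), (339, 157, 0.138, 0.122, 1.073), (328, 158, 0.139, 0.134, 0.738), (329, 158, 0.139, 0.132, 0.759), (330, 158, 0.139, 0.131, 0.79), (328, 159, 0.141, 0.132, 0.706), (329, 159, 0.143, 0.13, 0.717), (330, 159, 0.142, 0.128, 0.748), (331, 159, 0.146, 0.126, 0.749), (335, 159, 0.141, 0.12, 0.9), (329, 160, 0.139, 0.127, 0.721), (330, 160, 0.141, 0.125, 0.738), (332, 160, 0.137, 0.122, 0.817), (331, 161, 0.138, 0.121, 0.766), (330, 162, 0.138, 0.12, 0.713)]
top16 lid angle 0.7057
[(197, 175, 0.152, 0.119, 0.806), (197, 176, 0.151, 0.122, 0.791), (200, 176, 0.142, 0.121, 0.793), (201, 176, 0.14, 0.119, 0.784), (197, 177, 0.152, 0.121, 0.757), (198, 177, 0.148, 0.122, 0.762), (199, 177, 0.145, 0.122, 0.767), (200, 177, 0.142, 0.123, 0.771), (201, 177, 0.139, 0.122, 0.768), (196, 178, 0.155, 0.122, 0.726), (198, 178, 0.149, 0.121, 0.724), (199, 178, 0.145, 0.124, 0.748), (200, 178, 0.141, 0.128, 0.769), (201, 178, 0.139, 0.123, 0.743), (199, 179, 0.144, 0.13, 0.749), (200, 179, 0.141, 0.129, 0.745), (201, 179, 0.138, 0.128, 0.744), (199, 180, 0.144, 0.131, 0.73), (200, 180, 0.14, 0.134, 0.747), (201, 180, 0.138, 0.133, 0.742), (199, 181, 0.144, 0.132, 0.707), (200, 181, 0.141, 0.132, 0.709), (201, 181, 0.138, 0.133, 0.714), (202, 181, 0.137, 0.123, 0.647), (198, 183, 0.145, 0.145, 0.722), (199, 183, 0.142, 0.145, 0.724), (200, 183, 0.139, 0.143, 0.717), (198, 184, 0.144, 0.149, 0.717), (199, 184, 0.142, 0.143, 0.688), (200, 184, 0.138, 0.149, 0.725)]
w16 lid angle 0.709
[]
```

View pics/crop16.png

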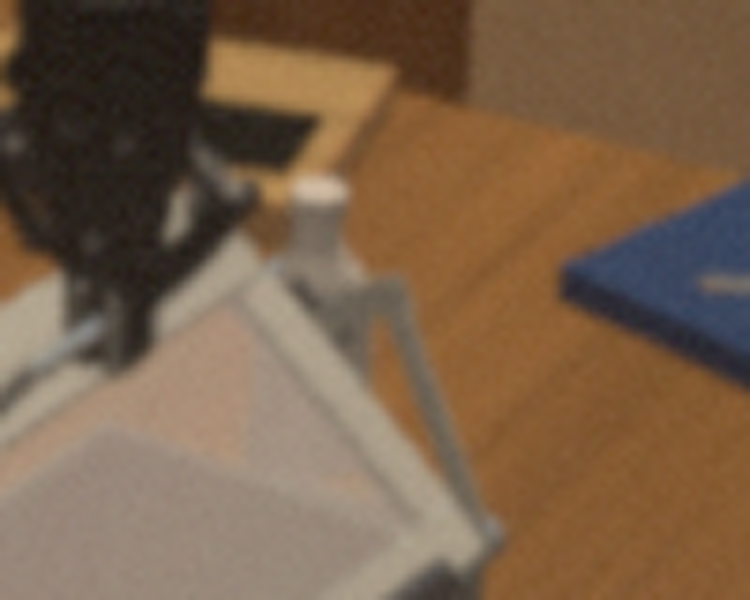

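View pics/crop17.png

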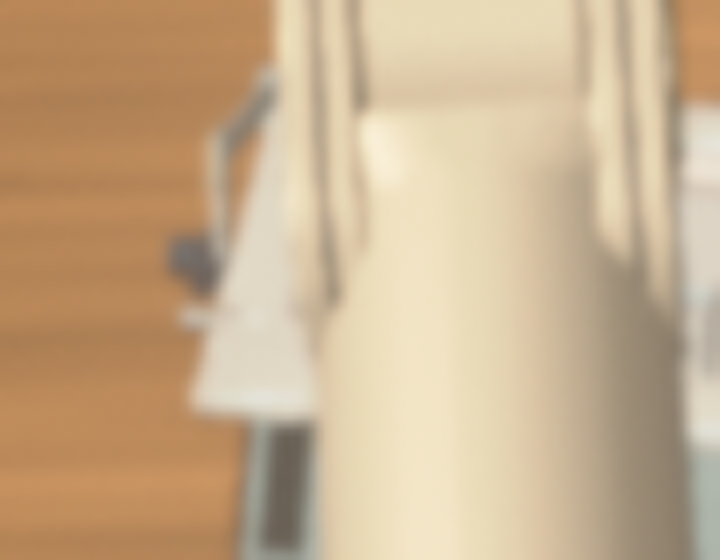

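Run:
```python
from h import *
a=load('sc7')['p'];b=load('sc16')['p']
g=lambda p:cv2.cvtColor(p,cv2.COLOR_RGB2GRAY).astype(np.float32)
A,B=g(a),g(b)
for n,(x0,y0,w,h) in dict(boxbottom=(250,215,90,60),rightedge=(245,205,40,60),bench=(330,250,80,60)).items():
    P,Q=A[y0:y0+h,x0:x0+w],B[y0:y0+h,x0:x0+w]
    try:
        cc,W=cv2.findTransformECC(cv2.GaussianBlur(P,(5,5),0),cv2.GaussianBlur(Q,(5,5),0),np.eye(2,3,dtype=np.float32),cv2.MOTION_TRANSLATION);print(n,cc,W[:,2])
    except Exception as e: print(n,e)
tgt((.551,.0905,.134),yaw=-.085)
for n in('top0','top16'): pass
t0,t1=g(load('top0')['p']),g(load('top16')['p'])
for n,(x0,y0,w,h) in dict(bottle=(128,205,32,30),bowl=(384,172,50,50),hammer=(372,216,64,64)).items():
    cc,W=cv2.findTransformECC(t0[y0:y0+h,x0:x0+w],t1[y0:y0+h,x0:x0+w],np.eye(2,3,dtype=np.float32),cv2.MOTION_TRANSLATION);print(n,cc,W[:,2])
cv2.imwrite('pics/crop18.png',cv2.resize(b[180:300,220:370,::-1],None,fx=5,fy=5,interpolation=cv2.INTER_CUBIC))
```

```text
boxbottom 0.853259362313076 [0.89039576 0.4501549 ]
rightedge OpenCV(4.12.0) /io/opencv/modules/video/src/ecc.cpp:574: error: (-7:Iterations do not converge) NaN encountered. in function 'findTransformECC'

bench 0.9975489218816893 [0.02071146 0.02786925]
t 28.75 pos [0.6121 0.0866 0.2319] yaw_y -0.0852 F [-7.  -0.7  2. ] T [-0.19  1.53 -0.02] grip 0.094 q [-0.71  0.35  0.65  1.49 -0.21  1.38 -0.14] tilt [-0.0029  0.    ]
(0.551, 0.0905, 0.134) -> [-0.0013 -0.0609  0.0981] twist -0.0002

bottle 0.9999431986167164 [-0.0093685   0.00012997]
bowl 0.9999589988828441 [0.00278619 0.00031412]
hammer 0.9998908673900143 [ 0.00647161 -0.00452353]
```

View pics/crop18.png

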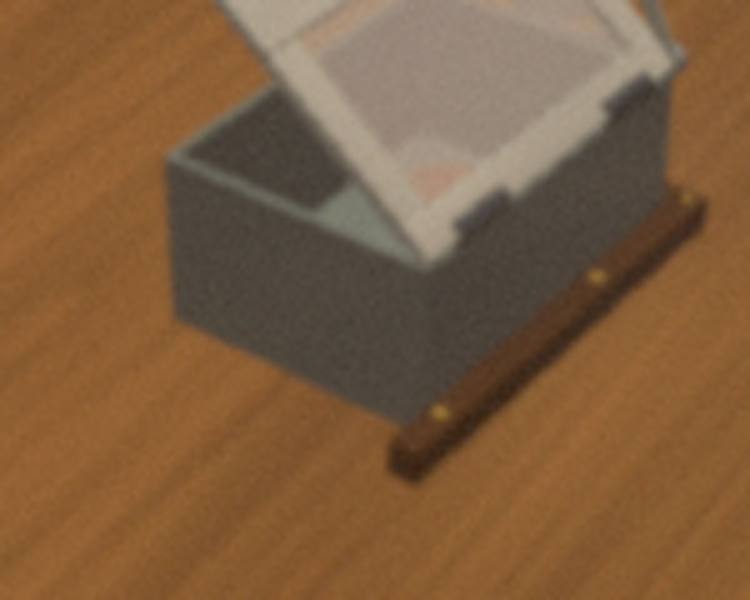

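Run:
```python
from h import *
g=lambda t:cv2.GaussianBlur(cv2.cvtColor(load(t)['p'],cv2.COLOR_RGB2GRAY).astype(np.float32),(3,3),0)
for ref in('sc7','sc10'):
    A,B=g(ref),g('sc16')
    for n,(x0,y0,w,h) in dict(bottomR=(250,235,52,32),leftedge=(245,220,24,30),backleft=(345,190,30,40),quad=(320,150,40,22)).items():
        P,Q=A[y0:y0+h,x0:x0+w],B[y0:y0+h,x0:x0+w]
        try: cc,W=cv2.findTransformECC(P,Q,np.eye(2,3,dtype=np.float32),cv2.MOTION_TRANSLATION);print(ref,n,round(cc,4),W[:,2])
        except Exception as e: print(ref,n,'fail')
```

```text
sc7 bottomR 0.9985 [ 0.01173203 -0.05471041]
sc7 leftedge 0.9969 [0.08085803 0.06609215]
sc7 backleft 0.9844 [0.12018836 0.13784571]
sc7 quad fail
sc10 bottomR 0.9541 [-0.14906028 -0.308862  ]
sc10 leftedge 0.9881 [ 0.10952468 -0.11843642]
sc10 backleft 0.9818 [0.10459368 0.16303843]
sc10 quad fail
```

```bash
python3 -c "
from h import *
o=manip.get_obs();print(o['joint_velocities'].round(4));lidang();print(manip.hand_in())"
```

```text
[ 0.0009 -0.0006 -0.0016  0.0001 -0.0009  0.001   0.0002]
lid angle from tool [0.70428342] resid [ 0.0018 -0.0025]
the job is handed in; nothing more can be done
None
```

I pushed the box flush into the corner of the battens, lifted the lid by the bow handle to the index clip, and handed in at about 29 s of the 61 s with the arm still holding it. No verdict was reported.

- **Box in the corner:** With the lid shut, I pushed it against the left batten, then the far batten, then the left again. In the first two pushes the force rose (to 23 and 28 N) with almost no further travel. In the repeat it rose to 14 N, again with almost no travel. The camera put the box 2–4 mm "past" both battens, which I take as camera calibration error. Most box patches compared before and after the lift moved under 0.2 pixel. One patch, compared with a picture taken while the gripper was over the handle, differed by about 0.3 pixel. The quadrant patch could not be matched.
- **Lid angle:** It is about 0.705 rad, with the tool position and all three cameras' depth agreeing to within 0.005. I estimate the clip at 0.71–0.75, most likely about 0.725, so the lid sits roughly 0.02 rad below it, inside the 0.07 allowed. I did not touch the clip.
- **Hold:** The fingers close on the bar at 8 mm with a 30 N grip setting. The arm is still and pushes the box gently, at about 7 N, into the far batten.
- **Bystanders:** The bowl, bottle and hammer had not moved in the top-camera pictures.

**Fingertip height disagreed with the data sheet:** My first grip closed above the bar, because the fingertips sat about 35 mm higher than the stated tool dimensions implied. The wrist and scene cameras both showed this, so I lowered the tool by that amount and gripped again.

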